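# Rack the inspected carrier cassettes in a tight row and cull the damaged one

### The job

Stand the two sound cassettes that lie on the bench upright (bail on top) on the rack with the one already there, in one neat row: large faces together, back edges along the lip, tight against the end plate. Lay the cassette with the sprung keeper strip flat in the black reject tray. Close the row up by sliding the rack's stop gently home against it, so that no gaps are left, and leave everything else on the bench where it is.

Things in the scene. Friction and masses are not known exactly. Their poses are not given: they have to be found in the camera images.
- cassette_a: sound slotted aluminium cassette, 30 thick (x) x 56 deep (y) x 104 mm tall (z), about 0.28 kg; smooth 30 x 104 mm end cheeks 56 mm apart to grip. Origin: centre of its foot face; z runs to the top, which carries a dark bail 34 mm long, 10 mm high; x comes out of the face with the flat keeper strip. Starts lying on the bench, +x face up, bail end roughly towards the robot
- cassette_b: sound cassette just like cassette_a, also starting flat on the bench; same frame
- cassette_c: sound cassette just like cassette_a, same frame, but it starts standing on the rack's shelf, close to the lip and short of the end plate
- cassette_bent: damaged cassette: size and frame as cassette_a, but its keeper strip (20 mm wide, 3 mm thick) is sprung: from mid height it stands off the +x face, its free end at the top 29 mm out from the face, so it cannot pack flush. Starts flat on the bench among the others, sprung strip up
- bent_mid (a point): centre of the damaged cassette's solid body, 52 mm from its foot
- rack: fixed stainless rack. Origin under it on the bench; x along the shelf away from the robot, z up. Shelf top 40 mm above the bench, y -42 to 42 mm, x -176 to 124 mm. Far end: plate 95 mm high over the shelf, inner face at x = 120 mm. +y side: lip 16 mm high, inner face at y = 38 mm (a cassette flush with it has y = 10 mm). Other side and near end open
- stop (a joint): sliding stop of the rack, an upright plate across the shelf: travel in m, 0 fully back (near the robot), growing towards the end plate. Its face is at rack x = -0.110 + this value: three cassettes packed tight against the end plate stop it at about 0.140. Slides with about 2.5 N of friction (each cassette pushed along adds some 2 to 4 N) and stays where it is left
- stop_face (a point): point on the stop's cassette-side face, at rack y = 0, 36 mm above the shelf. The plate is 6 mm thick behind it, spans rack y -31 to 35 mm and 3 to 65 mm above the shelf; its foot, 30 mm wide and 11 mm high, extends 37 mm behind the face towards the robot
- tray: black reject tray, open box 170 x 156 mm (x, y) outside, 32 mm high, walls and floor 3 mm. Origin: under its middle, on the bench
- tweezers: bystander: steel tweezers, 130 mm long, 7 mm high, origin under the middle
- wash_bottle: bystander: white plastic bottle, 56 mm across, 150 mm high, origin under the middle
- loupe: bystander: black eye loupe, 42 mm across, 42 mm high, origin under the middle
- chip_box: bystander: flat chip box with a clear lid, 55 x 55 x 16 mm, origin under the middle
- driver: bystander: screwdriver lying along its x axis, 160 mm long, grey handle
- jar: bystander: small glass jar with a steel lid, 52 mm across, 50 mm high, origin under the middle
- gauge_block: bystander: steel L-square, 75 x 33 x 12 mm, origin under its long leg
Mind the look-alikes: they are no part of the job. What is shaped like the cassette_a but green is not meant. What is shaped like the cassette_bent but yellow is not meant.

How it is judged:
By the outcome, as a careful person would: the job done as asked, in the order asked, and still so for the second after the job is handed in, with the robot touching nothing.
It also fails if it takes over 72 s, if anything falls off the work surface, if the arm or the gripper's body presses on something with over 40 N, if the wrist force passes 120 N, or if a joint passes its speed limit or range.

### The arm

A 6-joint arm with a two-finger parallel gripper is mounted at the origin on the work surface. World frame = base frame: x ahead of the robot, y to its left, z up, the work surface at z = 0. Lengths are in m, angles in rad, forces in N, time in s.
With the tool pointing down it reaches from about 0.3 to 0.875 m from the base axis. Payload 6.4 kg.
Tool frame: the origin (TCP) lies at the very end of the fingers, on their centre line; the grasp point (between the pads) lies 19 mm behind it; z points along the fingers, x is the direction in which the jaws open and shut, and the axes are right-handed (so a half turn about z gives the same grasp; the last joint's range is limited). The gripper opens to 85 mm and grips with 20 to 120 N. Pads are 22 mm wide; open, the fingers measure 114 mm over their backs; the gripper's body (76 mm by 85 mm) begins 54 mm behind the grasp point. The pads swing forward as they close: fully open they stand 13 mm farther back than shut.
Start: joints at [-1.491, 0.181, 1.607, -0, 1.354, -0.206], TCP at [0.162, -0.552, 0.231] pointing down, gripper open.
Joint ranges: [-2.99, 2.99], [-0.89, 2.07], [0.3, 2.58], [-1.14, 4.28], [0, 2.63], [-3.12, 3.12]. Speed limits (rad/s): [2.57, 2.57, 3.01, 3.14, 3.14, 3.14].

### API

Orientations are given as a rotation vector (axis times angle).
In Python, from station import manip gives the robot as it stands. The module is installed in compiled form; this text tells all that it offers.
- The arm moves only by the tool arm_command, never from a script. Its arguments are lists of equal length, an entry for each row: "turn": the turn, a rotation vector about the world's x, y, z in rad, a list of three; "translation": the shift along the world's x, y, z in cm, a list of three; "hand": the closure, from 0 (fully open) to 1 (shut). A call has 1 to 10 rows; each row shifts and turns the commanded pose from where the row before left it; what a row does not reach is not made up. A row lasts 1/8 s, in which the tool goes at most 62.5 mm and 10.7 degrees, less where a joint would pass 70% of its speed; a pose out of reach is approached as far as the arm can. A call is refused whole if a number of a shift passes 6.25 or a number of a turn 0.188, either way. A call with a gripper value outside its range is refused whole. The fingers move at their own pace and stop on an object; "newtons" is the grip in N (left out, the last holds). Time passes only in rows, so rows that do not move let the fingers close. It gives the time, the measured TCP pose, the force and the opening at its end, in the units of the state.
- manip.sense(): the state, without advancing time (a new reading comes with each control period).
- manip.read_camera(name): name is "side" or "top"; returns a dict with "pixels" (420x560x3 uint8, red, green, blue), "K" (3x3 intrinsics, pixels), "dist_coeffs" ([k1, k2, p1, p2, k3] as OpenCV has them; the pictures are not rectified), "extrinsics" (4x4, takes a point from camera to world coordinates). Camera axes: x right, y down, z forward; pixel columns grow to the right and rows downward; lengths in m; the calibration is good to about 2 mm. A picture is of the moment at which its call begins. There is no depth.
- manip.finish_job(): hands the job in, once; it reports no verdict.
The state is a dict: "clock": time; "joint_positions": joint angles; "joint_velocities": joint speeds; "tau": joint torques, N m; "tcp_pos": TCP position; "ee_rot": TCP orientation; "ft_force": force on the tool from outside, world axes, zero at the start; "torque": the same for the moment, N m; "width": finger opening in m.
Only numpy, scipy, OpenCV 4.12 (cv2) and the standard library are available. Lean on these libraries where they do the work, as an engineer would, in place of code of your own. Each camera call takes 0.05 s, during which the arm holds its last target. There are 200 camera calls.

## Working session

There is one attempt and no reset: what is moved stays moved. The work goes in short steps, Python scripts to look and compute and a tool call to move; the robot and the scene stay as the last step left them, time stands still between calls to the robot, and variables do not carry over. Pictures are saved under pics/ and viewed, about 8 in all and at most 12, crops included, and the job is handed in when it is done.

Besides the shell and the picture viewer there is one more tool, called after "Call:" as name(argument=value, ...) on one line, values as JSON. arm_command: Moves the arm, as the interface text tells. Its arguments: {"type":"object","properties":{"turn":{"type":"array","items":{"type":"array","items":{"type":"number"}}},"translation":{"type":"array","items":{"type":"array","items":{"type":"number"}}},"hand":{"type":"array","items":{"type":"number"}},"newtons":{"type":"number"}},"required":["turn","translation","hand"]}

```bash
mkdir -p pics; cat > h.py <<'E'
from station import manip
import numpy as np, cv2
def cam(n):
    c=manip.read_camera(n); return {k:np.array(v) for k,v in c.items()}
def save(c,f,crop=None,s=1):
    im=c['pixels'][...,::-1].astype(np.uint8)
    if crop: u0,v0,u1,v1=crop; im=im[v0:v1,u0:u1]
    im=cv2.resize(im,None,fx=s,fy=s,interpolation=cv2.INTER_CUBIC); cv2.imwrite(f,im)
def ray(c,uv):
    p=cv2.undistortPoints(np.array(uv,float).reshape(-1,1,2),c['K'],c['dist_coeffs']).reshape(-1,2)
    d=np.c_[p,np.ones(len(p))]@c['extrinsics'][:3,:3].T
    return c['extrinsics'][:3,3],d
def onz(c,uv,z):
    o,d=ray(c,uv); z=np.broadcast_to(z,len(d)); return o+d*((z-o[2])/d[:,2])[:,None]
def proj(c,P):
    T=np.linalg.inv(c['extrinsics']); return cv2.projectPoints(np.array(P,float).reshape(-1,1,3),cv2.Rodrigues(T[:3,:3])[0],T[:3,3],c['K'],c['dist_coeffs'])[0].reshape(-1,2)
E
python3 - <<'E'
from h import *
import pickle
for n in('top','side'):
    c=cam(n); save(c,f'pics/{n}0.png',s=1.4); pickle.dump(c,open(n+'0.pkl','wb'))
    print(n,c['K'].tolist(),c['extrinsics'].round(3).tolist())
s=manip.sense();print(s)
E
```

```text
top [[413.8495628125717, 0.0, 277.2975533656619], [0.0, 413.8495628125717, 208.02132412853695], [0.0, 0.0, 1.0]] [[0.008, -0.995, 0.097, 0.372], [-1.0, -0.007, 0.008, 0.028], [-0.007, -0.098, -0.995, 1.25], [0.0, 0.0, 0.0, 1.0]]
side [[436.95799069478676, 0.0, 280.9799772021454], [0.0, 436.95799069478676, 205.15306936787553], [0.0, 0.0, 1.0]] [[-0.735, -0.505, 0.452, 0.031], [-0.678, 0.53, -0.509, 0.539], [0.018, -0.681, -0.732, 0.814], [0.0, 0.0, 0.0, 1.0]]
{'clock': 0.1, 'joint_positions': array([-1.49129078e+00,  1.81451490e-01,  1.60789059e+00, -1.16884534e-05,
        1.35381207e+00, -2.06328460e-01]), 'joint_velocities': array([ 0.00217903, -0.00162384, -0.00283719, -0.00089965,  0.00047517,
       -0.00019474]), 'tau': array([-1.34210757e-05, -4.45878696e+01, -3.52236879e+01, -3.33000789e-04,
        4.12685709e-03, -1.30197046e-05]), 'tcp_pos': array([ 0.16208339, -0.55117134,  0.23049125]), 'ee_rot': array([-2.51426522e+00,  1.88169011e+00,  1.63383557e-03]), 'ft_force': array([-0.66072985, -0.55702931, -0.03289087]), 'torque': array([-0.01028944, -0.00529214, -0.02865255]), 'width': 0.08554326778028148}
```

View pics/top0.png

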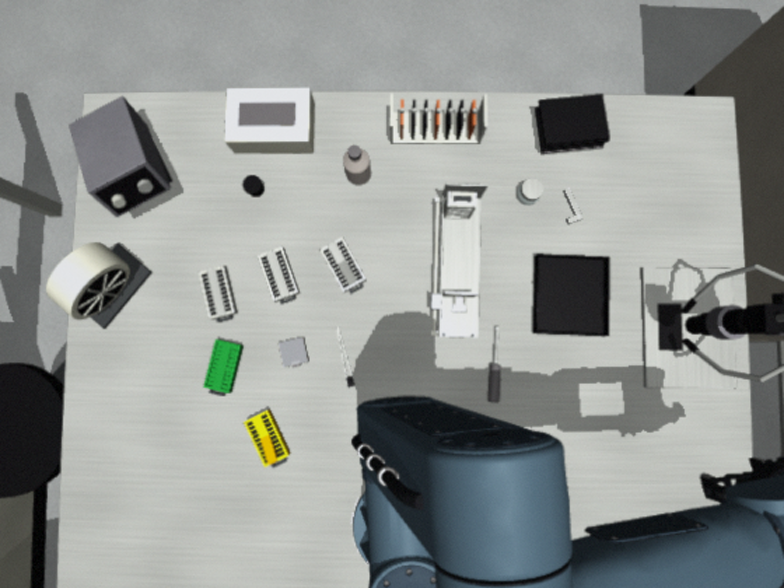

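View pics/side0.png

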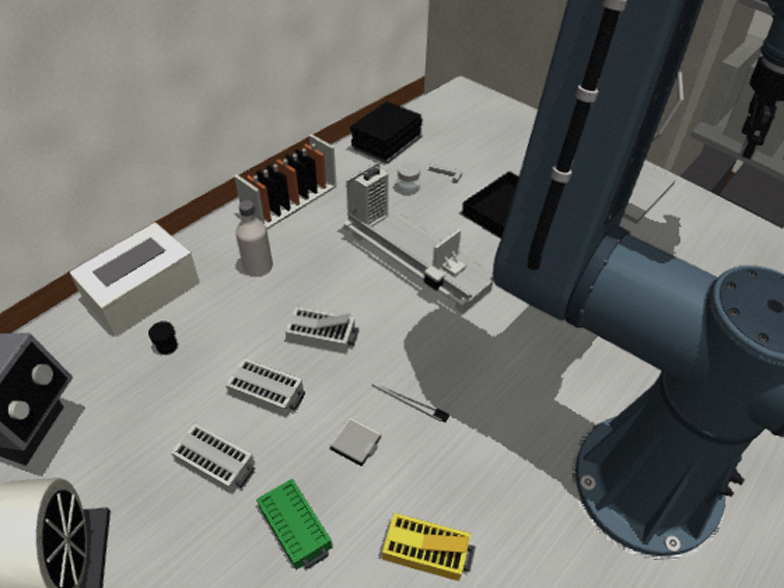

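The top view shows, in 784-px coordinates, sound cassettes at (217,293) and (279,275), and the bent one at (343,265) with its strip visible in the side view. The rack with cassette_c is at (460,260) and the tray at (571,294). The green (223,366) and yellow (267,437) look-alikes stay where they are. I'll zoom in to measure.

```bash
python3 - <<'E'
from h import *
import pickle
c=pickle.load(open('top0.pkl','rb')); im=c['pixels'][...,::-1].astype(np.uint8)
a=cv2.resize(im[160:240,135:270],None,fx=4,fy=4,interpolation=cv2.INTER_CUBIC)
b=cv2.resize(im[122:247,300:360],None,fx=4,fy=4,interpolation=cv2.INTER_CUBIC)
o=np.zeros((500,785,3),np.uint8); o[:320,:540]=a; o[:,545:]=b
s=pickle.load(open('side0.pkl','rb'))['pixels'][...,::-1].astype(np.uint8)
o[322:500,:]=o[322:500,:]
q=cv2.resize(s[110:220,235:360],None,fx=2.3,fy=2.3)[:178]
o[322:322+len(q),:q.shape[1]]=q
cv2.imwrite('pics/z.png',o)
E
```

```text
(no output)
```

View pics/z.png

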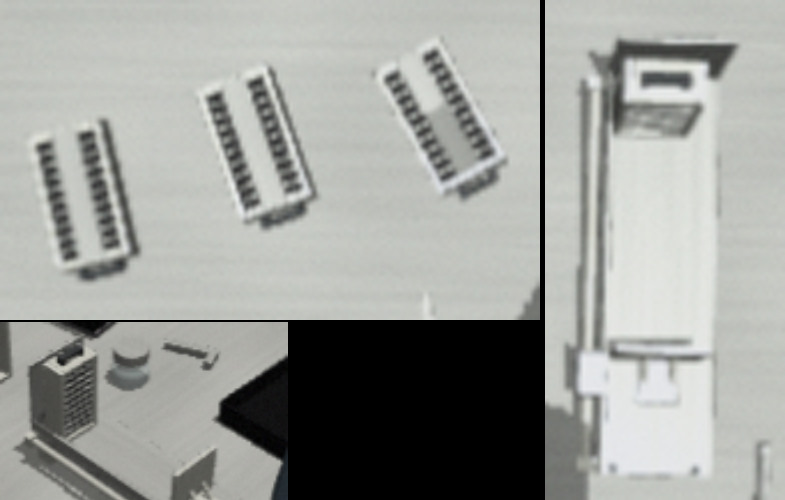

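The crop (4x) shows clear top-face corners for the three cassettes, the shelf's near edge at V≈475, and the stop plate at V≈345. Next I fit the poses and overlay wireframes to check them.

```bash
cat > fit.py <<'E'
from h import *
import pickle
from scipy.optimize import least_squares
c=pickle.load(open('top0.pkl','rb'))
def fit(px,model,x0):
    # model Nx3 local; pose x,y,yaw
    def P(q):
        R=np.array([[np.cos(q[2]),-np.sin(q[2]),0],[np.sin(q[2]),np.cos(q[2]),0],[0,0,1]])
        return model@R.T+[q[0],q[1],0]
    r=least_squares(lambda q:(proj(c,P(q))-px).ravel(),x0); return r.x,np.abs(r.fun).max()
A=lambda l,o=(0,0):np.array([[o[2]+(u-o[0]+.5)/4-.5,o[3]+(v-o[1]+.5)/4-.5] for u,v in l])
# local frame: +X = away from bail (foot dir), centre
M=np.array([[52,28,30],[52,-28,30],[-52,-28,30],[-52,28,30]])/1e3
res={}
for n,l in dict(a=[(30,137),(98,122),(130,255),(62,270)],b=[(197,92),(268,66),(315,195),(243,222)],bent=[(375,70),(440,37),(505,158),(440,195)]).items():
    px=A(l,(0,0,135,160)); q,e=fit(px,M,[.5,.3,.3]); res[n]=q; print(n,q.round(4),e.round(2))
rk=(545,0,300,122)
px=A([(600,475),(712,475),(718,110)],rk); g=onz(c,px,.04); print('rack pts',g.round(4))
print('lip',onz(c,A([(600,80),(603,470)],rk),.056).round(4))
print('c top',onz(c,A([(625,60),(708,60),(708,101),(625,101)],rk),.144).round(4))
print('stop top face',onz(c,A([(612,342),(690,342),(612,352),(712,355)],rk),.105).round(4))
print('tray',onz(c,np.array([(535,254),(608,254),(608,333),(534,335)])/1.4,.032).round(4))
from scipy.spatial.transform import Rotation as R
print(R.from_rotvec([-2.51426522e+00,1.88169011e+00,1.63e-3]).as_matrix().round(3))
im=c['pixels'][...,::-1].astype(np.uint8)
E
python3 fit.py
```

```text
a [0.4874 0.4041 0.2622] 0.73
b [0.5275 0.2731 0.3677] 0.18
bent [0.55   0.1358 0.4986] 0.39
rack pts [[ 0.3966 -0.0681  0.04  ]
 [ 0.3971 -0.1499  0.04  ]
 [ 0.6686 -0.1565  0.04  ]]
lip [[ 0.6866 -0.0672  0.056 ]
 [ 0.3999 -0.069   0.056 ]]
c top [[ 0.6776 -0.0773  0.144 ]
 [ 0.6781 -0.1341  0.144 ]
 [ 0.6494 -0.1339  0.144 ]
 [ 0.6489 -0.0772  0.144 ]]
stop top face [[ 0.4875 -0.0713  0.105 ]
 [ 0.4879 -0.1256  0.105 ]
 [ 0.4806 -0.0713  0.105 ]
 [ 0.479  -0.1409  0.105 ]]
tray [[ 0.5733 -0.2742  0.032 ]
 [ 0.5748 -0.4316  0.032 ]
 [ 0.4061 -0.4266  0.032 ]
 [ 0.4012 -0.2692  0.032 ]]
[[ 0.282 -0.959 -0.   ]
 [-0.959 -0.282  0.002]
 [-0.002 -0.    -1.   ]]
```

```bash
cat > ik.py <<'E'
from h import *
from scipy.spatial.transform import Rotation as R
def target(az,th,flip=0):
    # tool z leaning th from down towards heading az; jaw axis horizontal, x = heading-90deg (flip: +90)
    a=np.radians(az);t=np.radians(th)
    z=np.array([np.sin(t)*np.cos(a),np.sin(t)*np.sin(a),-np.cos(t)])
    x=np.array([np.sin(a),-np.cos(a),0])*(-1 if flip else 1)
    return np.c_[x,np.cross(z,x),z]
def wrist(az,th,flip,j1,p):
    M=R.from_euler('ZY',[j1,p],degrees=True).inv()*R.from_matrix(target(az,th,flip))*R.from_euler('z',180,degrees=True)
    return M.as_euler('ZYZ',degrees=True).round(0)
E
python3 - <<'E'
from ik import *
L=.25
for n,pos,az,th in [('a',(.49,.40),15,45),('b',(.53,.27),21,45),('pl',(.66,-.1),-1,45),('pl3',(.61,-.1),-1,45),('bent',(.55,.136),28.6,0),('tray',(.49,-.35),0,0)]:
  for f in(0,1):
    w=np.array(pos)-L*target(az,th)[:2,2]; j1=np.degrees(np.arctan2(w[1],w[0]))
    print(n,f,'j1',j1.round(0),[wrist(az,th,f,j1,p) for p in(95,115)])
E
cat >> fit.py <<'E'
def box(T,x0,x1,y0,y1,z0,z1):
    P=np.array([[x,y,z] for x in(x0,x1) for y in(y0,y1) for z in(z0,z1)])/1e3
    q=np.array(T);Rm=np.array([[np.cos(q[2]),-np.sin(q[2]),0],[np.sin(q[2]),np.cos(q[2]),0],[0,0,1]])
    P=P@Rm.T+[q[0],q[1],0]; return P,[(i,j) for i in range(8) for j in range(i) if bin(i^j).count('1')==1]
def draw(c,boxes,crop,s):
    u0,v0,u1,v1=crop; im=cv2.resize(c['pixels'][v0:v1,u0:u1,::-1].astype(np.uint8),None,fx=s,fy=s,interpolation=cv2.INTER_CUBIC)
    for P,E in boxes:
        p=((proj(c,P)-[u0,v0]+.5)*s-.5)
        for i,j in E: cv2.line(im,tuple(int(round(t)) for t in p[i]),tuple(int(round(t)) for t in p[j]),(0,0,255),1)
    return im
def rackboxes(T,ct,st):
    return [box(T,-176,124,-42,42,0,40),box(T,120,124,-42,42,40,135),box(T,-176,124,38,42,40,56),box(T,ct[0]-15,ct[0]+15,ct[1]-28,ct[1]+28,40,144),box(T,-116+st,-110+st,-31,35,43,105)]
if __name__=='__main__':
    s0=pickle.load(open('side0.pkl','rb'))
    B=rackboxes((.573,-.109,-.01),(91,3.5),20)+[box(res[k],-52,52,-28,28,0,30) for k in res]
    o=np.zeros((600,800,3),np.uint8)
    m=draw(c,B,(300,115,360,245),4.5);o[:m.shape[0],:m.shape[1]]=m
    m=draw(c,B,(138,160,270,240),4);o[:320,272:272+528]=m
    m=draw(s0,B,(235,110,360,220),2.5);o[322:322+275,272:272+312]=m
    m=draw(s0,B,(120,210,265,350),1.48);o[322:322+m.shape[0],585:585+m.shape[1]]=m[:, :215]
    cv2.imwrite('pics/ov.png',o)
E
python3 fit.py >/dev/null
```

```text
a 0 j1 48.0 [array([-31.,  49., 136.]), array([-45.,  33., 154.])]
a 1 j1 48.0 [array([-31.,  49., -44.]), array([-45.,  33., -26.])]
b 0 j1 30.0 [array([ -9.,  41., 103.]), array([-17.,  21., 112.])]
b 1 j1 30.0 [array([ -9.,  41., -77.]), array([-17.,  21., -68.])]
pl 0 j1 -11.0 [array([11., 41., 74.]), array([20., 22., 64.])]
pl 1 j1 -11.0 [array([  11.,   41., -106.]), array([  20.,   22., -116.])]
pl3 0 j1 -13.0 [array([12., 41., 72.]), array([22., 22., 61.])]
pl3 1 j1 -13.0 [array([  12.,   41., -108.]), array([  22.,   22., -119.])]
bent 0 j1 14.0 [array([ 0., 85., 75.]), array([ 0., 65., 75.])]
bent 1 j1 14.0 [array([   0.,   85., -105.]), array([   0.,   65., -105.])]
tray 0 j1 -36.0 [array([-0., 85., 54.]), array([-0., 65., 54.])]
tray 1 j1 -36.0 [array([   0.,   85., -126.]), array([   0.,   65., -126.])]
```

View pics/ov.png

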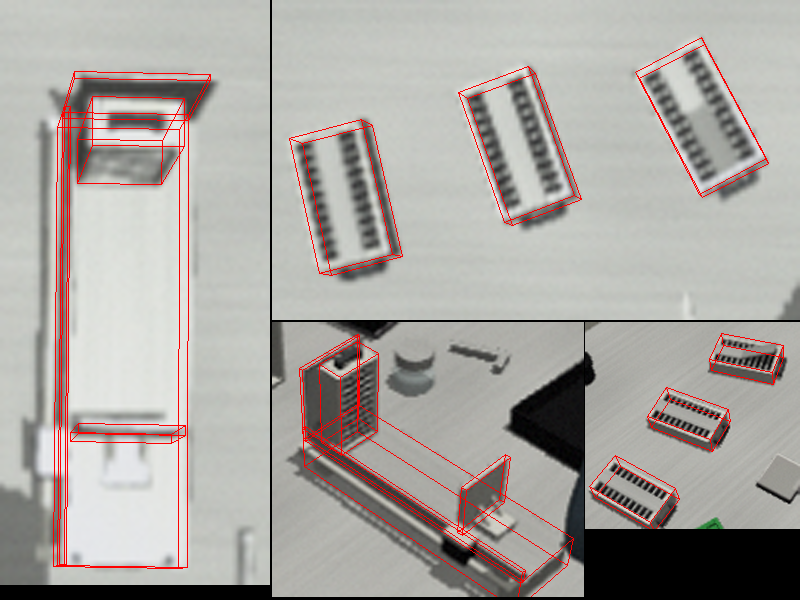

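The overlays match in both views. The rack origin is about (0.573, -0.109), yaw about -0.015, and there are c-to-end-plate and c-to-lip gaps of about 14 mm and 6 mm. Pick plan: lean the tool 45°, grip the cheeks, roll 180° about the tool axis so the cassette stands. I'll start with b.

Call:
arm_command(turn=[[0,0,0.179],[0,0,0.179],[0,0,0.179],[0,0,0.179],[0,0,0.179],[0,0,0.179],[0,0,0.179],[0,0,0.179],[0,0,0.179],[0,0,0.179]], translation=[[1.69,4.45,0],[1.69,4.45,0],[1.69,4.45,0],[1.69,4.45,0],[1.69,4.45,0],[1.69,4.45,0],[1.69,4.45,0],[1.69,4.45,0],[1.69,4.45,0],[1.69,4.45,0]], hand=[0,0,0,0,0,0,0,0,0,0], newtons=60)

```text
clock: 1.35
tcp_pos: [0.3313, -0.1051, 0.2312]
ee_rot: [3.04, 0.793, 0.0]
ft_force: [0.8, 0.0, 0.3]
width: 0.0852
```

Call:
arm_command(turn=[[0,0,0.179],[0,0,0.179],[0,0,0.179],[0,0,0.179],[0,0,0.179],[0,0,0.179],[0,0,0.179],[0,0,0.179],[0.056,-0.147,0],[0.056,-0.147,0]], translation=[[1.69,4.45,0],[1.69,4.45,0],[1.69,4.45,0],[1.69,4.45,0],[1.69,4.45,0],[1.69,4.45,0],[1.69,4.45,0],[1.69,4.45,0],[0,0,0],[0,0,0]], hand=[0,0,0,0,0,0,0,0,0,0])

```text
clock: 2.6
tcp_pos: [0.4665, 0.2501, 0.2298]
ee_rot: [1.662, 2.422, 0.386]
ft_force: [-0.4, -0.5, 0.6]
width: 0.0853
```

```bash
cat > go.py <<'E'
from ik import *
def rep(tp,Rt):
    s=manip.sense(); Rc=R.from_rotvec(s['ee_rot']); Rm=Rc.as_matrix()
    print('t',round(float(s['clock']),2),'tcp',s['tcp_pos'].round(4),'q',np.degrees(s['joint_positions']).round(0),'F',s['ft_force'].round(1),'w',round(float(s['width']),4),'d',Rm[:,2].round(3))
    print('dcm',((np.array(tp)-s['tcp_pos'])*100).round(2),'turn',(R.from_matrix(Rt)*Rc.inv()).as_rotvec().round(3))
def pick(q,th,flip,loc,h,back=0):
    az=np.degrees(q[2]); T=target(az,th,flip); hd=np.array([np.cos(q[2]),np.sin(q[2])])
    g=np.r_[np.array(q[:2])+loc*hd,h]; return g+(.019-back)*T[:,2],T
Q=dict(a=(.4874,.4041,.2622),b=(.5275,.2731,.3677),bent=(.55,.1358,.4986))
E
python3 -c "
from go import *
for bk in(.1,0): rep(*pick(Q['b'],45,1,-.008,.023,bk))"
```

```text
t 2.6 tcp [0.4665 0.2501 0.2298] q [ 14.  -8. 113.   3.  57. -98.] F [-0.4 -0.5  0.6] w 0.0853 d [ 0.29   0.111 -0.95 ]
dcm [ 1.000e-02 -5.000e-02 -1.495e+01] turn [ 0.169 -0.438  0.   ]
t 2.6 tcp [0.4665 0.2501 0.2298] q [ 14.  -8. 113.   3.  57. -98.] F [-0.4 -0.5  0.6] w 0.0853 d [ 0.29   0.111 -0.95 ]
dcm [  6.61   2.49 -22.03] turn [ 0.169 -0.438  0.   ]
```

Call:
arm_command(turn=[[0.056,-0.146,0],[0.056,-0.146,0],[0.056,-0.146,0],[0,0,0],[0,0,0],[0,0,0],[0,0,0]], translation=[[0,0,-5],[0,0,-5],[0,0,-5],[2.2,0.83,-2.36],[2.2,0.83,-2.36],[2.2,0.83,-2.3],[0,0,0]], hand=[0,0,0,0,0,0,0])

```text
clock: 3.48
tcp_pos: [0.5317, 0.2977, 0.0579]
ee_rot: [1.499, 2.269, 0.8]
ft_force: [-0.6, -0.6, -0.4]
width: 0.0854
```

Call:
arm_command(turn=[[0,0,0],[0,0,0],[0,0,0],[0,0,0],[0,0,0]], translation=[[0,0,0],[0,0,0],[0,0,0],[0,0,0],[0,0,0]], hand=[1,1,1,1,1], newtons=60)

```text
clock: 4.1
tcp_pos: [0.5324, 0.2979, 0.0609]
ee_rot: [1.495, 2.266, 0.804]
ft_force: [-0.2, 0.2, -0.5]
width: 0.0
```

```bash
python3 -c "
from go import *
rep(*pick(Q['b'],45,1,-.008,.023,0))
c=cam('side'); a=cam('top')
im=np.zeros((420,800,3),np.uint8); x=cv2.resize(c['pixels'][180:320,100:300,::-1].astype(np.uint8),None,fx=2,fy=2); y=cv2.resize(a['pixels'][140:260,130:260,::-1].astype(np.uint8),None,fx=3,fy=3)
im[:280,:400]=x; im[:360,402:792]=y; cv2.imwrite('pics/g1.png',im)"
```

```text
t 4.1 tcp [0.5324 0.2979 0.0609] q [  14.   13.  122.   47.   12. -143.] F [-0.2  0.2 -0.5] w 0.0 d [ 0.537  0.282 -0.795]
dcm [ 0.02 -2.29 -5.13] turn [ 0.007 -0.143 -0.056]
```

View pics/g1.png

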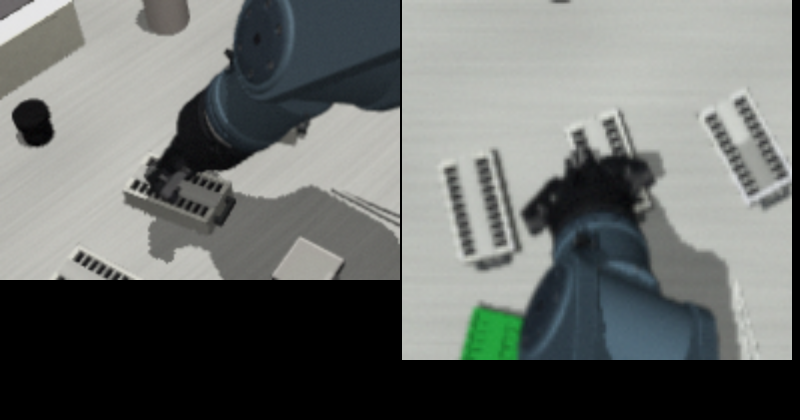

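The gripper closed in the air above cassette b and touched nothing. The wrist was near its singularity (j5 = 12°), so the rows fell short. I'll fit the arm's kinematics to choose a better lean.

```bash
cat > kin.py <<'E'
from ik import *
from scipy.optimize import least_squares
# R = Rz(j1)Ry(j2+j3)Rz(j4)Ry(j5)Rz(j6+pi); positions: r0,h0,L1,Lf,(eo),Lt
def fk(q,k):
    r0,h0,L1,Lf,eo,Lt=k
    A=R.from_euler('ZY',[q[0],q[1]]); B=R.from_euler('ZY',[q[0],q[1]+q[2]]); W=B*R.from_euler('ZYZ',[q[3],q[4],q[5]+np.pi])
    p=R.from_euler('Z',q[0]).apply([r0,0,h0]).ravel()+A.apply([0,0,L1])+B.apply([eo,0,Lf])+W.apply([0,0,Lt])
    return p,W
def ik(p,T,k,seeds):
    best=None
    for s in seeds:
        f=lambda q:np.r_[(fk(q,k)[0]-p)*10,(R.from_matrix(T)*fk(q,k)[1].inv()).as_rotvec()]
        r=least_squares(f,s,bounds=(np.radians([-171,-51,17,-65,0,-179]),np.radians([171,119,148,245,151,179])))
        if best is None or r.cost<best.cost: best=r
    return np.degrees(best.x).round(0),best.cost
E
python3 - <<'E'
from kin import *
s=manip.sense()
D=[([-1.49129078,.181451490,1.60789059,0,1.35381207,-.20632846],[.16208,-.55117,.23049])]
D+=[(np.array(s['joint_positions']),s['tcp_pos'])]
print(repr(s['joint_positions']),s['ee_rot'],fk(s['joint_positions'],[0]*6)[1].as_rotvec())
D2=D+[(np.radians([14,-8,113,3,57,-98]),[.4665,.2501,.2298])]
f=lambda k:np.concatenate([(fk(q,k)[0]-p)*w for (q,p),w in zip(D2,(1,1,.1))])
for x0 in([0,.4,.4,.4,0,.25],[.1,.3,.4,.4,0,.3]):
    r=least_squares(lambda k:np.r_[f(k),(k[4])*.01,k[0]*.003],x0); print(r.x.round(4),np.abs(f(r.x)).max())
E
```

```text
array([ 0.23572202,  0.22776176,  2.13459655,  0.81568231,  0.20630958,
       -2.49464621]) [1.49562781 2.26604192 0.80375309] [1.49562781 2.26604192 0.80375309]
[-0.6272  1.2209  1.0902  1.1779  0.7174  1.1071] 0.11743107952041626
[-0.6272  1.2209  1.0902  1.1779  0.7174  1.1071] 0.11743107955246808
```

```bash
sed -i 's/r0,h0,L1,Lf,eo,Lt=k/r0,h0,L1,Lf,eo,Lt,lo=k/; s/apply(\[r0,0,h0\])/apply([r0,lo,h0])/' kin.py
python3 - <<'E'
from kin import *
s=manip.sense()
D2=[([-1.49129078,.181451490,1.60789059,0,1.35381207,-.20632846],[.16208,-.55117,.23049]),(np.array(s['joint_positions']),s['tcp_pos']),(np.radians([14,-8,113,3,57,-98]),[.4665,.2501,.2298])]
f=lambda k:np.concatenate([(fk(q,k)[0]-p)*w for (q,p),w in zip(D2,(1,1,.3))])
r=least_squares(lambda k:np.r_[f(k),k[4]*.02,k[0]*.02],[0,.3,.4,.4,0,.25,.12]); print(r.x.round(4),np.abs(f(r.x)).max())
k=r.x; np.save('k.npy',k)
sd=[np.radians(v) for v in([0,10,110,0,40,0],[0,10,110,0,40,-120],[0,10,110,0,40,120],[0,30,90,170,20,60],[0,30,90,170,20,-90])]
from go import pick,Q
for th in(20,30,45,60):
  for n in('a','b'):
    for fl in(0,1):
      p,T=pick(Q[n],th,fl,-.008,.023); print(th,n,fl,*ik(p,T,k,sd))
  for X in(.62,.58):
    for fl in(0,1):
      T=target(-1,90-th,fl); g=np.array([X-.008,-.1,.1]); print(th,'place',X,fl,*ik(g+.019*T[:,2],T,k,sd))
E
```

```text
[0.0015 0.3136 0.4345 0.5132 0.0837 0.3173 0.1178] 0.0005696842503307931
20 a 0 [ 32.  26. 105. -11.  30. 116.] 3.907491169664199e-27
20 a 1 [ 32.  26. 105. -11.  30. -64.] 7.974854602532209e-31
20 b 0 [ 15.  21. 113.   5.  26.  80.] 3.203139275956797e-29
20 b 1 [  15.   21.  113.    5.   26. -100.] 4.326078007862295e-30
20 place 0.62 0 [-36.  26. 130. 136.  51. -72.] 1.854770349690206e-25
20 place 0.62 1 [-36.  26. 130. 136.  51. 108.] 1.2573008076895976e-24
20 place 0.58 0 [-41.  24. 135. 133.  55. -74.] 1.5734847645643717e-30
20 place 0.58 1 [-41.  24. 135. 133.  55. 106.] 3.504036940818137e-30
30 a 0 [ 33.  25. 111. -31.  18. 136.] 2.0690506133795123e-30
30 a 1 [ 33.  25. 111. -31.  18. -44.] 4.898843554791983e-31
30 b 0 [ 14.  20. 119.  17.  12.  67.] 2.152136434886593e-28
30 b 1 [  14.   20.  119.   17.   12. -113.] 1.2374233865189747e-26
30 place 0.62 0 [-34.  18. 129. 126.  35. -60.] 9.321500930834219e-32
30 place 0.62 1 [-34.  18. 129. 126.  35. 120.] 3.052598961853769e-30
30 place 0.58 0 [-38.  15. 134. 123.  38. -60.] 1.3633473225561176e-25
30 place 0.58 1 [-38.  15. 134. 
[... 414 characters left out ...]
396758902399e-24
45 place 0.58 0 [-33.   9. 128.  83.  22. -17.] 1.0928727988024258e-28
45 place 0.58 1 [-33.   9. 128.  83.  22. 163.] 5.022825294961911e-30
60 a 0 [  39.   34.  120.  214.   38. -106.] 4.275564476539664e-31
60 a 1 [ 39.  34. 120. 214.  38.  74.] 6.226916696192811e-30
60 b 0 [ 12.  31. 130. 168.  42. -86.] 8.770684966739472e-31
60 b 1 [ 12.  31. 130. 168.  42.  94.] 5.595750934818226e-29
60 place 0.62 0 [-26.  13. 114.  27.  28.  43.] 4.238682918104648e-30
60 place 0.62 1 [ -26.   13.  114.   27.   28. -137.] 8.781988780677522e-23
60 place 0.58 0 [-29.   9. 120.  30.  28.  38.] 8.234120884233188e-30
60 place 0.58 1 [ -29.    9.  120.   30.   28. -142.] 2.6111758186002144e-30
```

The model fits to 0.6 mm, and there is a lateral offset of 0.118 m. A lean of about 27° at pick keeps j5 away from 0. At placing, the tool then sits 27° below horizontal, reached sideways around the singularity.

```bash
cat >> kin.py <<'E'
K=np.load('k.npy')
SD=[np.radians(v) for v in([0,10,110,0,40,0],[0,10,110,0,40,-120],[0,10,110,0,40,120],[0,30,90,130,40,60],[0,30,90,130,40,-60])]
E
python3 - <<'E'
from go import *; from kin import *
for bk in (.09,0):
    p,T=pick(Q['b'],27,1,-.018,.022,bk); rep(p,T); print(p.round(4),*ik(p,T,K,SD))
for n,x,y,z,az,th,fl in [('above',.60,-.10,.20,10,27,1),('mid',.60,-.10,.20,0,45,1),('mid2',.60,-.10,.20,-1,63,1),('place',.62,-.1,.12,-1,63,1),('place f0',.62,-.1,.12,-1,63,0),('abovef0',.60,-.1,.2,10,27,0)]:
    print(n,*ik(np.array([x,y,z]),target(az,th,fl),K,SD))
E
```

```text
t 4.2 tcp [0.5323 0.2979 0.0606] q [  14.   13.  122.   47.   12. -143.] F [ 0.2 -0.3 -0.9] w -0.0 d [ 0.537  0.282 -0.795]
dcm [-5.17 -4.29  2.46] turn [-0.113  0.147 -0.048]
[0.4806 0.255  0.0853] [  13.    4.  124.    8.   26. -104.] 1.9692874422602535e-30
t 4.2 tcp [0.5323 0.2979 0.0606] q [  14.   13.  122.   47.   12. -143.] F [ 0.2 -0.3 -0.9] w -0.0 d [ 0.537  0.282 -0.795]
dcm [-1.36 -2.82 -5.56] turn [-0.113  0.147 -0.048]
[0.5188 0.2697 0.0051] [  14.   19.  119.   12.   16. -108.] 1.931804030717617e-30
above [ -30.    1.  110.   22.   49. -141.] 1.4103825723990777e-30
mid [ -33.   -5.  124.   49.   30. -159.] 9.158182071550184e-30
mid2 [-38.  -3. 134. 104.  33. 144.] 1.5761810664865138e-30
place [-35.  14. 131. 125.  38. 121.] 2.7925984193614915e-31
place f0 [-35.  14. 131. 125.  38. -59.] 7.888609052210118e-31
abovef0 [-30.   1. 110.  22.  49.  39.] 4.629935586306915e-31
```

Call:
arm_command(turn=[[0,0,0],[-0.03,0.037,-0.012],[-0.03,0.037,-0.012],[-0.03,0.037,-0.012],[-0.03,0.037,-0.012],[0,0,0]], translation=[[-1,-1,2.5],[-1.4,-1.1,0],[-1.4,-1.1,0],[-1.4,-1.1,0],[0,0,0],[0,0,0]], hand=[0,0,0,0,0,0], newtons=80)

```text
clock: 4.95
tcp_pos: [0.4812, 0.2554, 0.0863]
ee_rot: [1.593, 2.327, 0.551]
ft_force: [0.1, -0.7, -0.1]
width: 0.0854
```

```bash
python3 - <<'E'
from go import *
for bk in (.09,0): rep(*pick(Q['b'],27,1,-.018,.022,bk))
E
```

```text
t 4.95 tcp [0.4812 0.2554 0.0863] q [  14.    4.  124.    7.   26. -103.] F [ 0.1 -0.7 -0.1] w 0.0854 d [ 0.424  0.158 -0.892]
dcm [-0.06 -0.03 -0.1 ] turn [ 0.006  0.    -0.001]
t 4.95 tcp [0.4812 0.2554 0.0863] q [  14.    4.  124.    7.   26. -103.] F [ 0.1 -0.7 -0.1] w 0.0854 d [ 0.424  0.158 -0.892]
dcm [ 3.75  1.43 -8.12] turn [ 0.006  0.    -0.001]
```

Call:
arm_command(turn=[[0,0,0],[0,0,0],[0,0,0],[0,0,0],[0,0,0]], translation=[[0.94,0.36,-2.03],[0.94,0.36,-2.03],[0.94,0.36,-2.03],[0.93,0.35,-2.03],[0,0,0]], hand=[0,0,0,0,0])

```text
clock: 5.58
tcp_pos: [0.5166, 0.2688, 0.0023]
ee_rot: [1.596, 2.33, 0.547]
ft_force: [-0.9, -1.6, -0.5]
width: 0.0856
```

Call:
arm_command(turn=[[0,0,0],[0,0,0],[0,0,0],[0,0,0]], translation=[[0,0,0],[0,0,0],[0,0,0],[0,0,0]], hand=[1,1,1,1])

```text
clock: 6.08
tcp_pos: [0.5179, 0.2695, 0.0056]
ee_rot: [1.593, 2.327, 0.551]
ft_force: [-3.0, -0.7, 6.1]
width: 0.0545
```

```bash
python3 - <<'E'
from go import *
rep(*pick(Q['b'],27,1,-.018,.022,0))
rep((.52,.10,.28),target(10,27,0))
E
```

```text
t 6.08 tcp [0.5179 0.2695 0.0056] q [  14.   19.  119.   10.   16. -106.] F [-3.  -0.7  6.1] w 0.0545 d [ 0.423  0.158 -0.892]
dcm [ 0.09  0.02 -0.05] turn [ 0.006 -0.    -0.001]
t 6.08 tcp [0.5179 0.2695 0.0056] q [  14.   19.  119.   10.   16. -106.] F [-3.  -0.7  6.1] w 0.0545 d [ 0.423  0.158 -0.892]
dcm [  0.21 -16.95  27.44] turn [-1.301 -0.355  2.642]
```

b is gripped (width 54.5 mm). Lift it and roll +180° about the tool axis while moving toward the rack.

Call:
arm_command(turn=[[0,0,0],[0,0,0],[0.078,0.029,-0.165],[0.078,0.029,-0.165],[0.078,0.029,-0.165],[0.078,0.029,-0.165],[0.078,0.029,-0.165],[0.078,0.029,-0.165],[0.078,0.029,-0.165],[0.078,0.029,-0.165]], translation=[[-0.3,-0.2,4],[-0.3,-0.2,6],[0,0,6],[0,-1.5,6],[0,-1.5,0],[0,-1.5,0],[0,-1.5,0],[0,-1.5,0],[0,-1.5,0],[0,-1.5,0]], hand=[1,1,1,1,1,1,1,1,1,1])

```text
clock: 7.32
tcp_pos: [0.5106, 0.1598, 0.2238]
ee_rot: [-2.922, -0.678, -0.707]
ft_force: [0.5, 0.1, -3.6]
width: 0.0546
```

Call:
arm_command(turn=[[0.078,0.029,-0.165],[0.078,0.029,-0.165],[0.078,0.029,-0.165],[0.078,0.029,-0.165],[0.078,0.029,-0.165],[0.078,0.029,-0.165],[0.078,0.029,-0.165],[0.078,0.029,-0.165],[0.078,0.029,-0.165],[0,0,0]], translation=[[0,-1.5,0],[0,-1.5,0],[0,-1.5,0],[0,-1.5,0],[0,-1.5,0],[0,-1.5,0],[0,-1.5,0],[0,-1.5,0],[0,-1.5,0],[0,0,0]], hand=[1,1,1,1,1,1,1,1,1,1])

```text
clock: 8.57
tcp_pos: [0.5112, 0.0246, 0.2241]
ee_rot: [-2.257, 1.547, -0.376]
ft_force: [0.6, 1.0, -3.3]
width: 0.0545
```

```bash
python3 - <<'E'
from go import *; from kin import *
rep((.60,-.105,.20),target(10,27,0))
for p,az,th in [((.56,-.105,.20),5,45),((.60,-.105,.16),-0.9,63),((.639,-.105,.1014),-.9,63)]:
    rep(p,target(az,th,0)); print(*ik(np.array(p),target(az,th,0),K,SD))
E
```

```text
t 8.57 tcp [0.5112 0.0246 0.2241] q [-22. -15. 121.  22.  55.  37.] F [ 0.6  1.  -3.3] w 0.0545 d [ 0.422  0.155 -0.893]
dcm [  8.88 -12.96  -2.41] turn [ 0.008 -0.003 -0.193]
t 8.57 tcp [0.5112 0.0246 0.2241] q [-22. -15. 121.  22.  55.  37.] F [ 0.6  1.  -3.3] w 0.0545 d [ 0.422  0.155 -0.893]
dcm [  4.88 -12.96  -2.41] turn [ 0.079 -0.31  -0.277]
[-39. -10. 128.  52.  39.  10.] 1.0438925484567696e-29
t 8.57 tcp [0.5112 0.0246 0.2241] q [-22. -15. 121.  22.  55.  37.] F [ 0.6  1.  -3.3] w 0.0545 d [ 0.422  0.155 -0.893]
dcm [  8.88 -12.96  -6.41] turn [ 0.118 -0.626 -0.368]
[-38.   5. 134. 114.  36. -48.] 6.1695547987291815e-27
t 8.57 tcp [0.5112 0.0246 0.2241] q [-22. -15. 121.  22.  55.  37.] F [ 0.6  1.  -3.3] w 0.0545 d [ 0.422  0.155 -0.893]
dcm [ 12.78 -12.96 -12.27] turn [ 0.118 -0.626 -0.368]
[-34.  19. 128. 128.  39. -62.] 6.518556415811481e-28
```

Call:
arm_command(turn=[[0.015,-0.078,-0.046],[0.015,-0.078,-0.046],[0.015,-0.078,-0.046],[0.015,-0.078,-0.046],[0.015,-0.078,-0.046],[0.015,-0.078,-0.046],[0.015,-0.078,-0.046],[0.015,-0.078,-0.046],[0,0,0]], translation=[[1.11,-1.62,-0.68],[1.11,-1.62,-0.68],[1.11,-1.62,-0.68],[1.11,-1.62,-0.68],[1.11,-1.62,-0.68],[1.11,-1.62,-0.68],[1.11,-1.62,-0.68],[1.11,-1.62,-0.68],[0,0,0]], hand=[1,1,1,1,1,1,1,1,1])

```text
clock: 9.7
tcp_pos: [0.5991, -0.1029, 0.1676]
ee_rot: [-1.544, 1.565, -0.947]
ft_force: [0.2, 0.6, -3.9]
width: 0.0548
```

```bash
python3 - <<'E'
from go import *
rep((.639,-.105,.105),target(-.9,63,0))
c=cam('side'); a=cam('top')
im=np.zeros((600,800,3),np.uint8); x=cv2.resize(c['pixels'][60:260,200:400,::-1].astype(np.uint8),None,fx=2.3,fy=2.3); y=cv2.resize(a['pixels'][110:260,290:370,::-1].astype(np.uint8),None,fx=4,fy=4)
im[:460,:460]=x; im[:600,465:785]=y; cv2.imwrite('pics/p1.png',im)
E
```

```text
t 9.7 tcp [ 0.5991 -0.1029  0.1676] q [-38.   3. 134. 110.  35. -44.] F [ 0.2  0.6 -3.9] w 0.0548 d [ 0.887 -0.009 -0.462]
dcm [ 3.99 -0.21 -6.26] turn [-0.003 -0.009 -0.004]
```

View pics/p1.png

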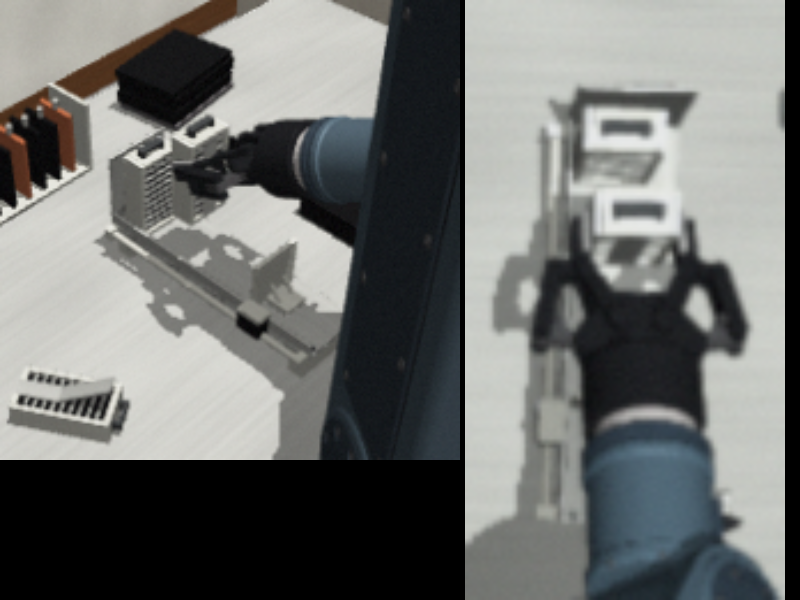

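```bash
python3 - <<'E'
from h import *
import pickle
c=pickle.load(open('top0.pkl','rb'))
A=lambda l:np.array([[290+(u-465+.5)/4-.5,110+(v+.5)/4-.5] for u,v in l])
print(onz(c,A([(598,193),(683,190),(685,235),(598,238)]),.2104).round(4))
print(onz(c,A([(585,107),(670,105),(672,150),(585,152)]),.144).round(4))
E
```

```text
[[ 0.6036 -0.0791  0.2104]
 [ 0.606  -0.1335  0.2104]
 [ 0.5768 -0.1345  0.2104]
 [ 0.5744 -0.0789  0.2104]]
[[ 0.6783 -0.0773  0.144 ]
 [ 0.6802 -0.1355  0.144 ]
 [ 0.6487 -0.1366  0.144 ]
 [ 0.6468 -0.0772  0.144 ]]
```

b is held upright in line with c, clear of the lip. Advance, descend and feel for the shelf.

Call:
arm_command(turn=[[0,-0.009,-0.004],[0,0,0],[0,0,0],[0,0,0],[0,0,0]], translation=[[1.9,0,0],[1.8,0,-1.8],[0,0,-2],[0,0,-2],[0,0,0]], hand=[1,1,1,1,1])

```text
clock: 10.42
tcp_pos: [0.6369, -0.1021, 0.1115]
ee_rot: [-1.535, 1.558, -0.955]
ft_force: [-0.2, 0.0, -3.0]
width: 0.0549
```

Call:
arm_command(turn=[[0,0,0],[0,0,0],[0,0,0]], translation=[[0,0,-0.4],[0,0,-0.2],[0,0,0]], hand=[1,1,1])

```text
clock: 10.8
tcp_pos: [0.6375, -0.1035, 0.1068]
ee_rot: [-1.532, 1.558, -0.959]
ft_force: [-1.0, -0.5, -3.0]
width: 0.0545
```

Call:
arm_command(turn=[[0,0,0],[0,0,0],[0,0,0]], translation=[[0,0,-0.3],[0,0,-0.1],[0,0,0]], hand=[1,1,1])

```text
clock: 11.18
tcp_pos: [0.6384, -0.1038, 0.1044]
ee_rot: [-1.529, 1.555, -0.962]
ft_force: [-6.3, 0.2, 8.7]
width: 0.0544
```

Call:
arm_command(turn=[[0,0,0],[0,0,0]], translation=[[0,0,-0.15],[0,0,0]], hand=[1,1])

```text
clock: 11.42
tcp_pos: [0.6391, -0.1039, 0.1044]
ee_rot: [-1.527, 1.552, -0.964]
ft_force: [-10.7, 0.3, 16.1]
width: 0.0547
```

Call:
arm_command(turn=[[0,0,0],[0,0,0],[0,0,0],[0,0,0]], translation=[[0,0,0.15],[0,0.2,0.1],[0,0.2,0],[0,0,0]], hand=[1,1,1,1])

```text
clock: 11.92
tcp_pos: [0.6382, -0.1005, 0.1044]
ee_rot: [-1.53, 1.558, -0.961]
ft_force: [-0.6, -4.7, 4.6]
width: 0.0551
```

Call:
arm_command(turn=[[0,0,0],[0,0,0],[0,0,0]], translation=[[0,0.1,0],[0,0.1,0],[0,0,0]], hand=[1,1,1])

```text
clock: 12.3
tcp_pos: [0.6382, -0.1004, 0.1044]
ee_rot: [-1.529, 1.561, -0.963]
ft_force: [-3.2, -10.8, 3.8]
width: 0.0547
```

```bash
python3 - <<'E'
from go import *
rep((.639,-.105,.105),target(-.9,63,0))
E
```

```text
t 12.3 tcp [ 0.6382 -0.1004  0.1044] q [-34.  19. 129. 129.  39. -62.] F [ -3.2 -10.8   3.8] w 0.0547 d [ 0.894 -0.018 -0.448]
dcm [ 0.08 -0.46  0.06] turn [-0.     0.007  0.005]
```

The lip contact is clear (Fy -10.8 N, no further motion). Release b and back off along the tool axis.

Call:
arm_command(turn=[[0,0,0],[0,0,0],[0,0,0],[0,0,0],[0,0,0],[0,0,0],[0,0,0],[0,0,0]], translation=[[0,-0.15,0],[0,0,0],[0,0,0],[0,0,0],[-2,0,1],[-3,0,1.5],[-4,0,2],[0,0,4]], hand=[1,0.5,0,0,0,0,0,0])

```text
clock: 13.3
tcp_pos: [0.5439, -0.0972, 0.1847]
ee_rot: [-1.533, 1.566, -0.95]
ft_force: [1.5, -0.4, 0.6]
width: 0.0852
```

```bash
python3 - <<'E'
from go import *; from kin import *
rep((.51,.02,.22),target(21,27,0))
p,T=pick(Q['a'],27,1,-.018,.022,.09); rep(p,T);print(p.round(4),*ik(p,T,K,SD))
p,T=pick(Q['a'],27,1,-.018,.022,0);print(p.round(4),*ik(p,T,K,SD))
E
```

```text
t 13.3 tcp [ 0.5439 -0.0972  0.1847] q [-45.  -8. 142. 100.  39. -36.] F [ 1.5 -0.4  0.6] w 0.0852 d [ 0.89  -0.012 -0.456]
dcm [-3.39 11.72  3.53] turn [-0.116  0.619  0.373]
t 13.3 tcp [ 0.5439 -0.0972  0.1847] q [-45.  -8. 142. 100.  39. -36.] F [ 1.5 -0.4  0.6] w 0.0852 d [ 0.89  -0.012 -0.456]
dcm [-10.5   48.83  -9.95] turn [ 2.07   0.262 -2.07 ]
[0.4389 0.3911 0.0853] [ 35.  11. 115. -18.  29. -56.] 2.5210422972028917e-30
[0.4783 0.4017 0.0051] [ 33.  24. 111. -24.  21. -51.] 5.145730718204618e-24
```

Call:
arm_command(turn=[[-0.015,0.077,0.047],[-0.015,0.077,0.047],[-0.015,0.077,0.047],[-0.015,0.077,0.047],[-0.015,0.077,0.047],[-0.015,0.077,0.047],[-0.015,0.077,0.047],[-0.015,0.077,0.047],[-0.078,-0.029,0.165],[-0.078,-0.029,0.165]], translation=[[-0.42,1.46,0.44],[-0.42,1.46,0.44],[-0.42,1.46,0.44],[-0.42,1.46,0.44],[-0.42,1.46,0.44],[-0.42,1.46,0.44],[-0.42,1.46,0.44],[-0.42,1.46,0.44],[-0.42,2.18,-0.1],[-0.42,2.18,-0.1]], hand=[0,0,0,0,0,0,0,0,0,0])

```text
clock: 14.55
tcp_pos: [0.5045, 0.0627, 0.2206]
ee_rot: [-2.538, 1.099, -0.476]
ft_force: [-0.2, 0.2, 0.0]
width: 0.0853
```

Call:
arm_command(turn=[[-0.078,-0.029,0.165],[-0.078,-0.029,0.165],[-0.078,-0.029,0.165],[-0.078,-0.029,0.165],[-0.078,-0.029,0.165],[-0.078,-0.029,0.165],[-0.078,-0.029,0.165],[-0.078,-0.029,0.165],[-0.078,-0.029,0.165],[-0.078,-0.029,0.165]], translation=[[-0.42,2.18,-0.1],[-0.42,2.18,-0.1],[-0.42,2.18,-0.1],[-0.42,2.18,-0.1],[-0.42,2.18,-0.1],[-0.42,2.18,-0.1],[-0.42,2.18,-0.1],[-0.42,2.18,-0.1],[-0.42,2.18,-0.1],[-0.42,2.18,-0.1]], hand=[0,0,0,0,0,0,0,0,0,0])

```text
clock: 15.8
tcp_pos: [0.462, 0.2803, 0.2104]
ee_rot: [2.611, 1.48, 0.688]
ft_force: [0.0, -0.0, 0.2]
width: 0.0854
```

Call:
arm_command(turn=[[-0.078,-0.029,0.165],[-0.078,-0.029,0.165],[-0.078,-0.029,0.165],[-0.078,-0.029,0.165],[-0.078,-0.029,0.165],[0,0,-0.1],[0,0,0]], translation=[[-0.42,2.18,-0.5],[-0.42,2.18,-1],[-0.42,2.18,-1.5],[-0.42,2.18,-2],[-0.42,2.18,-2],[0,0,-2],[0,0,0]], hand=[0,0,0,0,0,0,0])

```text
clock: 16.68
tcp_pos: [0.4398, 0.3881, 0.1185]
ee_rot: [1.698, 2.25, 0.5]
ft_force: [-0.1, -0.1, 0.5]
width: 0.0856
```

```bash
python3 - <<'E'
from go import *
for bk in(.09,0): rep(*pick(Q['a'],27,1,-.018,.022,bk))
E
```

```text
t 16.68 tcp [0.4398 0.3881 0.1185] q [ 35.   8. 114. -15.  35. -61.] F [-0.1 -0.1  0.5] w 0.0856 d [ 0.42   0.106 -0.901]
dcm [-0.1   0.3  -3.33] turn [ 0.019 -0.019 -0.013]
t 16.68 tcp [0.4398 0.3881 0.1185] q [ 35.   8. 114. -15.  35. -61.] F [-0.1 -0.1  0.5] w 0.0856 d [ 0.42   0.106 -0.901]
dcm [  3.85   1.35 -11.35] turn [ 0.019 -0.019 -0.013]
```

Call:
arm_command(turn=[[0.019,-0.019,-0.013],[0,0,0],[0,0,0],[0,0,0],[0,0,0],[0,0,0]], translation=[[-0.1,0.3,-3.3],[0.98,0.26,-2],[0.98,0.26,-2],[0.98,0.26,-2],[0.98,0.26,-2],[0,0,0]], hand=[0,0,0,0,0,0])

```text
clock: 17.42
tcp_pos: [0.4804, 0.401, 0.0076]
ee_rot: [1.71, 2.222, 0.538]
ft_force: [-0.0, 0.3, -0.1]
width: 0.0856
```

Call:
arm_command(turn=[[0,0,0],[0,0,0],[0,0,0],[0,0,0]], translation=[[0,0,0],[0,0,0],[0,0,0],[0,0,0]], hand=[1,1,1,1])

```text
clock: 17.92
tcp_pos: [0.4809, 0.4027, 0.0104]
ee_rot: [1.708, 2.22, 0.545]
ft_force: [-3.5, -1.4, 6.8]
width: 0.0541
```

```bash
python3 - <<'E'
from go import *
rep(*pick(Q['a'],27,1,-.018,.022,0))
E
```

```text
t 17.93 tcp [0.4809 0.4027 0.0104] q [ 33.  24. 111. -24.  21. -51.] F [-3.5 -1.4  6.8] w 0.0541 d [ 0.445  0.121 -0.887]
dcm [-0.26 -0.1  -0.54] turn [-0.005  0.007  0.002]
```

The grasp is 5 mm higher than planned because the reading before it wasn't settled. I'll re-grip lower.

Call:
arm_command(turn=[[0,0,0],[0,0,0],[0,0,0],[0,0,0],[0,0,0],[0,0,0],[0,0,0]], translation=[[0,0,0],[-0.25,-0.1,-0.5],[0,0,0],[0,0,0],[0,0,0],[0,0,0],[0,0,0]], hand=[0.1,0.1,0.1,1,1,1,1])

```text
clock: 18.8
tcp_pos: [0.478, 0.401, 0.0037]
ee_rot: [1.71, 2.221, 0.542]
ft_force: [-3.6, -1.4, 5.5]
width: 0.0548
```

```bash
python3 - <<'E'
from go import *
rep(*pick(Q['a'],27,1,-.018,.022,0))
rep((.511,.025,.224),target(20.2,26.7,0))
E
```

```text
t 18.8 tcp [0.478  0.401  0.0037] q [ 33.  24. 111. -25.  20. -50.] F [-3.6 -1.4  5.5] w 0.0548 d [ 0.443  0.12  -0.888]
dcm [0.04 0.07 0.14] turn [-0.004  0.005  0.003]
t 18.8 tcp [0.478  0.401  0.0037] q [ 33.  24. 111. -25.  20. -50.] F [-3.6 -1.4  5.5] w 0.0548 d [ 0.443  0.12  -0.888]
dcm [  3.3  -37.6   22.03] turn [ 1.324  0.422 -2.723]
```

Call:
arm_command(turn=[[0,0,0],[0,0,0],[0.082,0.022,-0.164],[0.082,0.022,-0.164],[0.082,0.022,-0.164],[0.082,0.022,-0.164],[0.082,0.022,-0.164],[0.082,0.022,-0.164],[0.082,0.022,-0.164],[0.082,0.022,-0.164]], translation=[[-0.3,-0.1,4],[-0.3,-0.1,6],[0,0,6],[0.2,-2.2,6],[0.2,-2.2,0],[0.2,-2.2,0],[0.2,-2.2,0],[0.2,-2.2,0],[0.2,-2.2,0],[0.2,-2.2,0]], hand=[1,1,1,1,1,1,1,1,1,1])

```text
clock: 20.05
tcp_pos: [0.4852, 0.2444, 0.221]
ee_rot: [-2.967, -0.518, -0.728]
ft_force: [0.6, -0.7, -1.8]
width: 0.0546
```

Call:
arm_command(turn=[[0.082,0.022,-0.164],[0.082,0.022,-0.164],[0.082,0.022,-0.164],[0.082,0.022,-0.164],[0.082,0.022,-0.164],[0.082,0.022,-0.164],[0.082,0.022,-0.164],[0.082,0.022,-0.164],[0.082,0.022,-0.164],[0,0,0]], translation=[[0.2,-2.2,0],[0.2,-2.2,0],[0.2,-2.2,0],[0.2,-2.2,0],[0.2,-2.2,0],[0.2,-2.2,0],[0.2,-2.2,0],[0.2,-2.2,0],[0.2,-2.2,0],[0.2,-2.2,0]], hand=[1,1,1,1,1,1,1,1,1,1])

```text
clock: 21.3
tcp_pos: [0.5053, 0.0246, 0.2212]
ee_rot: [-2.166, 1.669, -0.404]
ft_force: [-0.3, 0.4, -3.0]
width: 0.0546
```

```bash
python3 - <<'E'
from go import *; from kin import *
p=(.565,-.1025,.168); T=target(-.9,62.4,0)
rep(p,T); print(*ik(np.array(p),T,K,SD))
E
```

```text
t 21.3 tcp [0.5053 0.0246 0.2212] q [-21. -16. 123.  20.  52.  45.] F [-0.3  0.4 -3. ] w 0.0546 d [ 0.444  0.119 -0.888]
dcm [  5.97 -12.71  -5.32] turn [ 0.073 -0.609 -0.266]
[-42.  -2. 139. 106.  38. -43.] 7.497568236301734e-29
```

Call:
arm_command(turn=[[0.009,-0.076,-0.033],[0.009,-0.076,-0.033],[0.009,-0.076,-0.033],[0.009,-0.076,-0.033],[0.009,-0.076,-0.033],[0.009,-0.076,-0.033],[0.009,-0.076,-0.033],[0.009,-0.076,-0.033],[0,0,0],[0,0,0]], translation=[[0.75,-1.59,-0.67],[0.75,-1.59,-0.67],[0.75,-1.59,-0.67],[0.75,-1.59,-0.67],[0.75,-1.59,-0.67],[0.75,-1.59,-0.67],[0.75,-1.59,-0.67],[0.75,-1.59,-0.67],[0,0,0],[0,0,0]], hand=[1,1,1,1,1,1,1,1,1,1])

```text
clock: 22.55
tcp_pos: [0.5656, -0.1013, 0.168]
ee_rot: [-1.55, 1.567, -0.949]
ft_force: [0.2, 0.7, -2.2]
width: 0.0551
```

```bash
python3 - <<'E'
from go import *
rep((.605,-.104,.104),target(-.9,62.4,0))
c=cam('side'); a=cam('top')
im=np.zeros((600,800,3),np.uint8); x=cv2.resize(c['pixels'][60:260,200:400,::-1].astype(np.uint8),None,fx=2.3,fy=2.3); y=cv2.resize(a['pixels'][110:260,290:370,::-1].astype(np.uint8),None,fx=4,fy=4,interpolation=cv2.INTER_CUBIC)
im[:460,:460]=x; im[:600,465:785]=y; cv2.imwrite('pics/p2.png',im)
E
```

```text
t 22.55 tcp [ 0.5656 -0.1013  0.168 ] q [-42.  -2. 139. 106.  38. -43.] F [ 0.2  0.7 -2.2] w 0.0551 d [ 0.885 -0.012 -0.465]
dcm [ 3.94 -0.27 -6.4 ] turn [ 0.003 -0.002 -0.004]
```

View pics/p2.png

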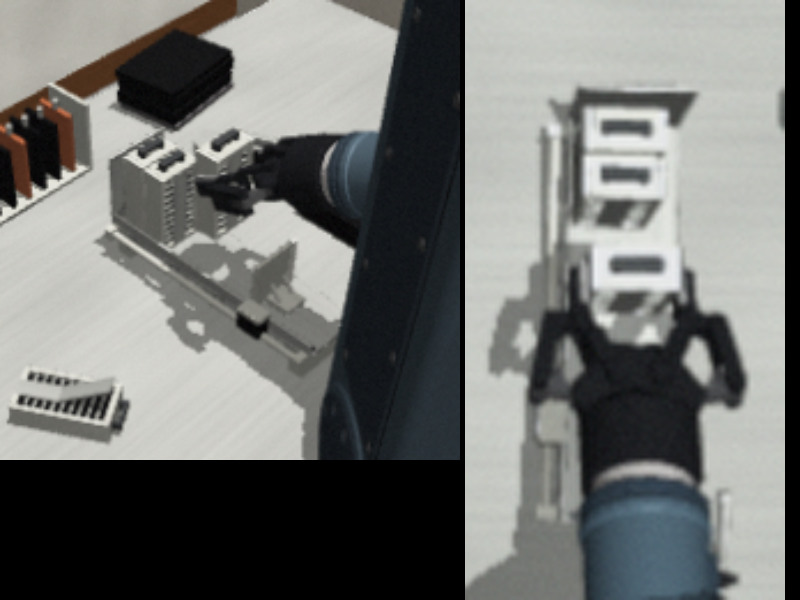

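b stands upright at the lip, and c is about 2 mm off it. a is held upright in line. Lower a.

Call:
arm_command(turn=[[0,0,0],[0,0,0],[0,0,0],[0,0,0],[0,0,0],[0,0,0],[0,0,0]], translation=[[1.9,-0.2,0],[1.9,0,-1.8],[0,0,-2],[0,0,-2],[0,0,-0.3],[0,0,0],[0,0,0]], hand=[1,1,1,1,1,1,1])

```text
clock: 23.52
tcp_pos: [0.6045, -0.104, 0.1088]
ee_rot: [-1.548, 1.564, -0.954]
ft_force: [0.5, -0.5, -2.6]
width: 0.0545
```

Call:
arm_command(turn=[[0,0,0],[0,0,0],[0,0,0]], translation=[[0,0,-0.2],[0,0,0],[0,0,0]], hand=[1,1,1])

```text
clock: 23.9
tcp_pos: [0.6039, -0.1039, 0.1056]
ee_rot: [-1.548, 1.566, -0.952]
ft_force: [-0.0, -0.8, -2.4]
width: 0.0549
```

Call:
arm_command(turn=[[0,0,0],[0,0,0],[0,0,0]], translation=[[0,0,-0.25],[0,0,0],[0,0,0]], hand=[1,1,1])

```text
clock: 24.28
tcp_pos: [0.6039, -0.1038, 0.1029]
ee_rot: [-1.548, 1.566, -0.952]
ft_force: [-0.2, -0.0, -2.6]
width: 0.0545
```

Call:
arm_command(turn=[[0,0,0],[0,0,0],[0,0,0]], translation=[[0,0,-0.2],[0,0,0],[0,0,0]], hand=[1,1,1])

```text
clock: 24.65
tcp_pos: [0.6049, -0.104, 0.1028]
ee_rot: [-1.545, 1.562, -0.955]
ft_force: [-4.2, 0.8, 8.0]
width: 0.0547
```

Call:
arm_command(turn=[[0,0,0],[0,0,0],[0,0,0],[0,0,0]], translation=[[0,0.2,0.1],[0,0.2,0],[0,0.1,0],[0,0,0]], hand=[1,1,1,1])

```text
clock: 25.15
tcp_pos: [0.6046, -0.0997, 0.1028]
ee_rot: [-1.547, 1.565, -0.954]
ft_force: [-0.5, -4.7, 3.7]
width: 0.0549
```

Call:
arm_command(turn=[[0,0,0],[0,0,0]], translation=[[0,0.15,0],[0,0,0]], hand=[1,1])

```text
clock: 25.4
tcp_pos: [0.6046, -0.0996, 0.1029]
ee_rot: [-1.546, 1.568, -0.956]
ft_force: [-3.8, -8.9, 3.7]
width: 0.0551
```

a is at the lip. Release it, retreat, and bring the tool vertical so I can grip c from above and slide it to the lip.

Call:
arm_command(turn=[[0,0,0],[0,0,0],[0,0,0],[0,0,0],[0,0,0],[0,0,0],[0,0,0],[0,0.11,0],[0,0.11,0],[0,0.11,0]], translation=[[0,-0.15,0],[0,0,0],[0,0,0],[0,0,0],[-2,0,1],[-3,0,1.5],[-4,0,2],[0,0,4],[0,0,4],[1,0,2]], hand=[1,0.5,0,0,0,0,0,0,0,0])

```text
clock: 26.65
tcp_pos: [0.524, -0.0864, 0.1979]
ee_rot: [-1.691, 1.667, -0.766]
ft_force: [0.8, 0.4, -0.2]
width: 0.0853
```

Call:
arm_command(turn=[[0,0.11,0],[0,0.11,0],[0,0.11,0],[0,0.11,0],[0,0.11,0],[0,0.11,0],[0,0.11,0],[0,0,0]], translation=[[2,0,0],[2,0,0],[2,0,0],[2,0,0],[2,0,0],[2,0,0],[1,0,0],[0,0,0]], hand=[0,0,0,0,0,0,0,0])

```text
clock: 27.65
tcp_pos: [0.6554, -0.086, 0.1963]
ee_rot: [-2.138, 2.138, -0.087]
ft_force: [-0.4, -0.1, -0.8]
width: 0.0851
```

```bash
python3 - <<'E'
from go import *; from kin import *
p=(.664,-.102,.1); T=target(-.9,0,0)
rep(p,T); print(*ik(np.array(p),T,K,SD))
E
```

```text
t 27.65 tcp [ 0.6554 -0.086   0.1963] q [-20.  18.  87.   5.  69.  68.] F [-0.4 -0.1 -0.8] w 0.0851 d [ 0.123  0.041 -0.992]
dcm [ 0.86 -1.6  -9.63] turn [-0.041  0.123 -0.016]
[-19.  30.  82.  -0.  68.  72.] 2.4701977466710687e-30
```

Call:
arm_command(turn=[[-0.041,0.123,-0.016],[0,0,0],[0,0,0],[0,0,0],[0,0,0],[0,0,0],[0,0,0]], translation=[[0.86,-1.7,0],[0,0,-3],[0,0,-3],[0,0,-2.5],[0,0,-1],[0,0,0],[0,0,0]], hand=[0,0,0,0,0,0,0], newtons=40)

```text
clock: 28.52
tcp_pos: [0.6637, -0.1039, 0.1044]
ee_rot: [-2.2, 2.239, -0.007]
ft_force: [0.3, -0.2, -0.0]
width: 0.0858
```

Call:
arm_command(turn=[[0,0,0],[0,0,0],[0,0,0],[0,0,0]], translation=[[0,0,0],[0,0,0],[0,0,0],[0,0,0]], hand=[1,1,1,1])

```text
clock: 29.02
tcp_pos: [0.6638, -0.1037, 0.1041]
ee_rot: [-2.201, 2.239, -0.006]
ft_force: [0.2, 1.7, 5.8]
width: 0.0553
```

```bash
python3 - <<'E'
from go import *
rep((.664,-.1005,.1),target(-.9,0,0))
c=cam('side'); a=cam('top')
im=np.zeros((600,800,3),np.uint8); x=cv2.resize(c['pixels'][60:260,200:400,::-1].astype(np.uint8),None,fx=2.3,fy=2.3); y=cv2.resize(a['pixels'][110:260,290:370,::-1].astype(np.uint8),None,fx=4,fy=4,interpolation=cv2.INTER_CUBIC)
im[:460,:460]=x; im[:600,465:785]=y; cv2.imwrite('pics/p3.png',im)
E
```

```text
t 29.02 tcp [ 0.6638 -0.1037  0.1041] q [-19.  29.  83.  -0.  68.  72.] F [0.2 1.7 5.8] w 0.0553 d [ 0.004 -0.001 -1.   ]
dcm [ 0.02  0.32 -0.41] turn [0.001 0.004 0.002]
```

View pics/p3.png

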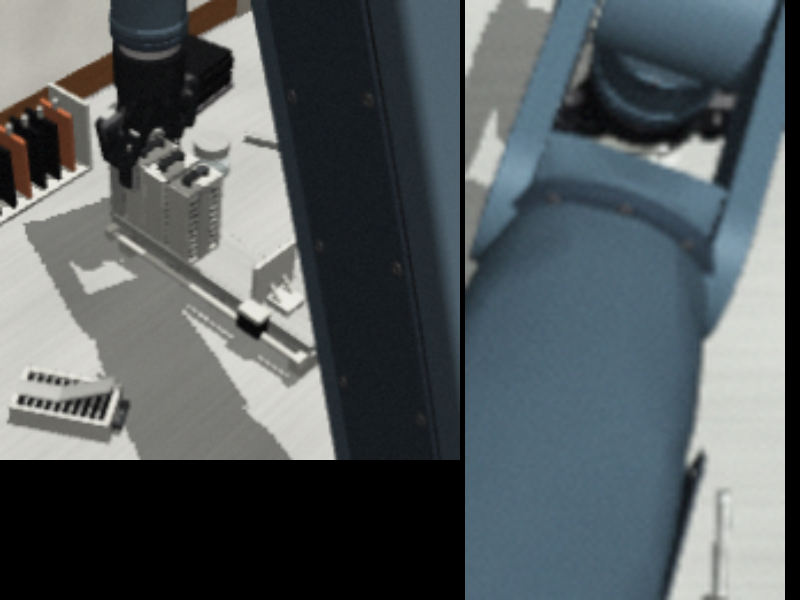

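The gripper holds c, and a and b stand upright in line in front of it. Slide c to the lip.

Call:
arm_command(turn=[[0,0,0],[0,0,0],[0,0,0]], translation=[[0,0.15,0],[0,0.15,0],[0,0,0]], hand=[1,1,1])

```text
clock: 29.5
tcp_pos: [0.6638, -0.1024, 0.104]
ee_rot: [-2.201, 2.241, -0.009]
ft_force: [-0.0, -5.9, 4.9]
width: 0.0558
```

Call:
arm_command(turn=[[0,0,0],[0,0,0]], translation=[[0,0.1,0],[0,0,0]], hand=[1,1])

```text
clock: 29.75
tcp_pos: [0.6638, -0.1023, 0.104]
ee_rot: [2.201, -2.241, 0.011]
ft_force: [-0.6, -8.2, 4.4]
width: 0.0556
```

c stopped against the lip. Release it, rise, and go to the bent cassette.

Call:
arm_command(turn=[[0,0,0],[0,0,0],[0,0,0],[0,0,0],[0,0,0],[0,0,0],[0,0,0.103],[0,0,0.103],[0,0,0.103],[0,0,0.103]], translation=[[0,-0.2,0],[0,0,0],[0,0,0],[0,0,3],[0,0,5],[0,0,4],[-2,4.9,0],[-2,4.9,0],[-2,4.9,0],[-2,4.9,0]], hand=[1,0.5,0,0,0,0,0,0,0,0], newtons=80)

```text
clock: 31.0
tcp_pos: [0.5817, 0.0962, 0.2221]
ee_rot: [-2.615, 1.738, -0.001]
ft_force: [0.4, 1.0, -0.2]
width: 0.0857
```

Call:
arm_command(turn=[[0,0,0.103],[0,0,0],[0,0,0],[0,0,0]], translation=[[-2,4.9,-4],[0,0,-5],[0,0,0],[0,0,0]], hand=[0,0,0,0])

```text
clock: 31.5
tcp_pos: [0.5652, 0.1402, 0.1365]
ee_rot: [-2.697, 1.606, -0.005]
ft_force: [0.2, 0.1, 0.4]
width: 0.085
```

```bash
python3 - <<'E'
from go import *
rep(*pick(Q['bent'],0,0,.012,.023,0))
c=cam('side'); a=cam('top')
import pickle; pickle.dump(a,open('top1.pkl','wb')); pickle.dump(c,open('side1.pkl','wb'))
im=np.zeros((600,800,3),np.uint8); x=cv2.resize(c['pixels'][90:290,190:370,::-1].astype(np.uint8),None,fx=2.4,fy=2.4); y=cv2.resize(a['pixels'][110:260,290:370,::-1].astype(np.uint8),None,fx=4,fy=4,interpolation=cv2.INTER_CUBIC)
im[:480,:432]=x; im[:600,465:785]=y; cv2.imwrite('pics/p4.png',im)
E
```

```text
t 31.5 tcp [0.5652 0.1402 0.1365] q [ 2. 17. 96.  0. 67. 64.] F [0.2 0.1 0.4] w 0.085 d [ 0.004  0.    -1.   ]
dcm [ -0.46   0.13 -13.25] turn [-0.     0.004  0.002]
```

View pics/p4.png

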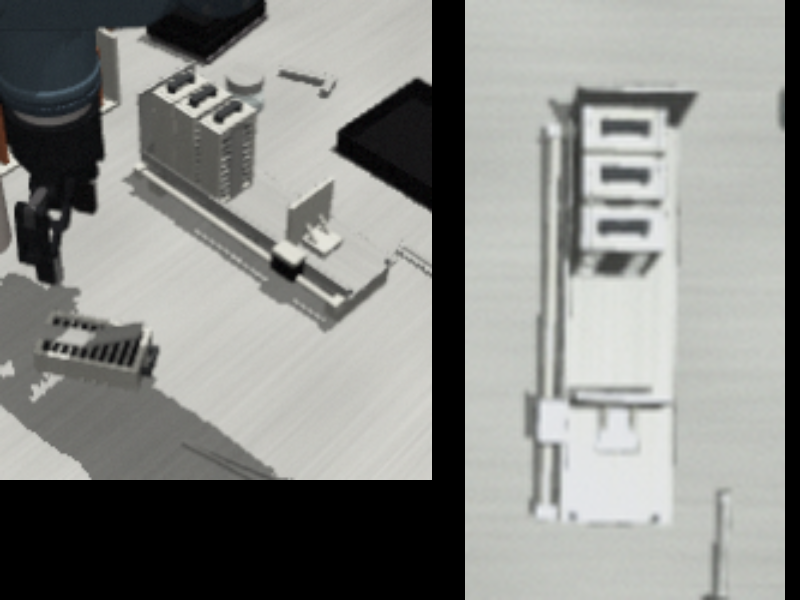

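All three stand in a straight row along the lip, with left edges at U≈582. Now pick the bent one with the tool vertical.

Call:
arm_command(turn=[[0,0,0],[0,0,0],[0,0,0],[0,0,0],[0,0,0]], translation=[[-0.46,0.13,-4],[0,0,-4],[0,0,-4],[0,0,-1.2],[0,0,0]], hand=[0,0,0,0,0])

```text
clock: 32.22
tcp_pos: [0.5605, 0.1415, 0.0041]
ee_rot: [-2.698, 1.606, -0.004]
ft_force: [0.7, 0.1, -0.1]
width: 0.0853
```

Call:
arm_command(turn=[[0,0,0],[0,0,0],[0,0,0],[0,0,0]], translation=[[0,0,0],[0,0,0],[0,0,0],[0,0,0]], hand=[1,1,1,1])

```text
clock: 32.72
tcp_pos: [0.5617, 0.1421, 0.0058]
ee_rot: [-2.696, 1.604, -0.009]
ft_force: [-0.5, 0.5, 6.9]
width: 0.0547
```

```bash
python3 - <<'E'
from go import *
rep((.5055,-.3508,.20),target(np.degrees(-.03),0,0))
E
```

```text
t 32.73 tcp [0.5617 0.1421 0.0058] q [ 2. 28. 99.  0. 53. 64.] F [-0.5  0.5  6.9] w 0.0547 d [ 0.007  0.001 -1.   ]
dcm [ -5.62 -49.29  19.42] turn [ 0.001  0.007 -0.527]
```

Call:
arm_command(turn=[[0,0,0],[0,0,0],[0,0,0],[0,0,0],[0,0,-0.058],[0,0,-0.058],[0,0,-0.058],[0,0,-0.058],[0,0,-0.058],[0,0,-0.058]], translation=[[0,0,4],[0,0,6],[0,0,6],[0,0,6],[-0.62,-5.48,0],[-0.62,-5.48,0],[-0.62,-5.48,0],[-0.62,-5.48,0],[-0.62,-5.48,0],[-0.62,-5.48,0]], hand=[1,1,1,1,1,1,1,1,1,1])

```text
clock: 33.98
tcp_pos: [0.522, -0.1887, 0.224]
ee_rot: [-2.378, 2.051, -0.006]
ft_force: [1.6, -0.4, -1.7]
width: 0.0544
```

Call:
arm_command(turn=[[0,0,-0.058],[0,0,-0.058],[0,0,-0.058],[0,0,0],[0,0,0],[0,0,0],[0,0,0],[0,0,0]], translation=[[-0.62,-5.48,0],[-0.62,-5.48,0],[-0.62,-5.48,0],[0,0,-5],[0,0,-5],[0,0,-3],[0,0,0],[0,0,0]], hand=[1,1,1,1,1,1,1,1])

```text
clock: 34.98
tcp_pos: [0.5047, -0.3522, 0.0952]
ee_rot: [-2.193, 2.248, -0.008]
ft_force: [-0.3, -0.3, -0.7]
width: 0.0543
```

```bash
python3 - <<'E'
from go import *
rep((.5058,-.3508,.009),target(np.degrees(-.03),0,0))
E
```

```text
t 34.98 tcp [ 0.5047 -0.3522  0.0952] q [-46.  24.  92.   0.  64.  45.] F [-0.3 -0.3 -0.7] w 0.0543 d [ 0.004 -0.003 -1.   ]
dcm [ 0.11  0.14 -8.62] turn [ 0.003  0.004 -0.006]
```

Call:
arm_command(turn=[[0,0,0],[0,0,0],[0,0,0],[0,0,0],[0,0,0],[0,0,0]], translation=[[0.1,0.1,-4],[0,0,-3],[0,0,-1],[0,0,-0.3],[0,0,-0.2],[0,0,0]], hand=[1,1,1,1,1,1])

```text
clock: 35.72
tcp_pos: [0.5056, -0.3511, 0.0095]
ee_rot: [-2.193, 2.248, -0.007]
ft_force: [0.4, 0.7, -1.9]
width: 0.0542
```

Call:
arm_command(turn=[[0,0,0],[0,0,0],[0,0,0]], translation=[[0,0,-0.15],[0,0,0],[0,0,0]], hand=[1,1,1])

```text
clock: 36.1
tcp_pos: [0.5056, -0.3511, 0.0088]
ee_rot: [-2.193, 2.248, -0.007]
ft_force: [-2.2, 2.1, 8.7]
width: 0.0544
```

Call:
arm_command(turn=[[0,0,0],[0,0,0],[0,0,0],[0,0,0],[0,0,0],[0,0,0]], translation=[[0,0,0.1],[0,0,0],[0,0,0],[0,0,4],[0,0,6],[0,0,6]], hand=[0.4,0,0,0,0,0])

```text
clock: 36.85
tcp_pos: [0.5046, -0.3502, 0.1691]
ee_rot: [-2.193, 2.248, -0.003]
ft_force: [-0.2, 0.2, -0.1]
width: 0.0854
```

```bash
python3 - <<'E'
from go import *; from kin import *
for th in(15,22,30):
  for x in(.45,.59):
    p=(x,-.108,.078); T=target(-.9,th,0); print(th,x,*ik(np.array(p),T,K,SD))
rep((.44,-.108,.18),target(-.9,22,0))
c=cam('side'); a=cam('top')
im=np.zeros((600,800,3),np.uint8); x=cv2.resize(c['pixels'][80:260,220:420,::-1].astype(np.uint8),None,fx=2.2,fy=2.2); y=cv2.resize(a['pixels'][110:260,290:380,::-1].astype(np.uint8),None,fx=3.8,fy=3.8,interpolation=cv2.INTER_CUBIC); z=cv2.resize(a['pixels'][160:260,360:460,::-1].astype(np.uint8),None,fx=2,fy=2)
im[:396,:440]=x; im[:570,445:445+342]=y; im[398:598,:200]=z; cv2.imwrite('pics/p5.png',im)
E
```

```text
15 0.45 [-34.  -1. 126.  12.  43.  49.] 2.021186155319832e-24
15 0.59 [-25.  16. 107.   9.  44.  60.] 7.599165855693021e-30
22 0.45 [-38.  -5. 131.  22.  37.  38.] 1.8300184303202172e-23
22 0.59 [-27.  13. 112.  16.  36.  52.] 2.496871876400832e-30
30 0.45 [-42.  -8. 137.  38.  33.  20.] 7.19244132557902e-27
30 0.59 [-29.  11. 118.  31.  27.  37.] 7.372459827114339e-31
t 36.85 tcp [ 0.5046 -0.3502  0.1691] q [-46.  19.  89.   0.  72.  46.] F [-0.2  0.2 -0.1] w 0.0854 d [ 0.002 -0.001 -1.   ]
dcm [-6.46 24.22  1.09] turn [-0.007 -0.382  0.009]
```

View pics/p5.png

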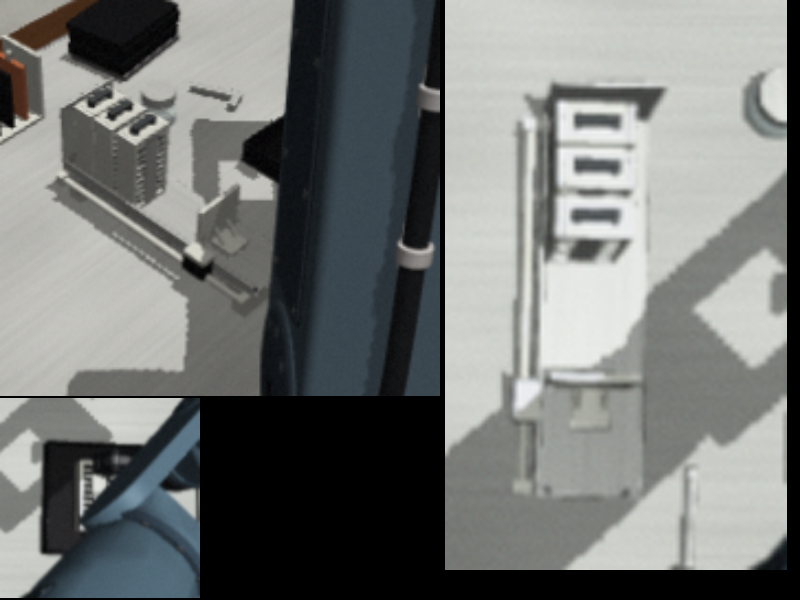

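The row stands in line along the lip. The bent cassette lies in the tray. Now take the closed fingers behind the stop.

Call:
arm_command(turn=[[0,-0.08,0],[0,-0.08,0],[0,-0.08,0],[0,-0.08,0],[0,-0.08,0],[0,0,0],[0,0,0],[0,0,0],[0,0,0]], translation=[[-1.3,4.84,0.2],[-1.3,4.84,0.2],[-1.3,4.84,0.2],[-1.3,4.84,0.2],[-1.3,4.84,0.2],[0,0,-4],[0,0,-4],[0,0,-2.2],[0,0,0]], hand=[1,1,1,1,1,1,1,1,1])

```text
clock: 38.08
tcp_pos: [0.4385, -0.1073, 0.074]
ee_rot: [-1.974, 2.025, -0.398]
ft_force: [-0.3, -0.3, 0.4]
width: -0.0001
```

```bash
python3 - <<'E'
from go import *
rep((.46,-.108,.078),target(-.9,23,0))
E
```

```text
t 38.08 tcp [ 0.4385 -0.1073  0.074 ] q [-40.  -6. 133.  24.  37.  34.] F [-0.3 -0.3  0.4] w -0.0001 d [ 0.388  0.001 -0.921]
dcm [ 2.15 -0.07  0.4 ] turn [-0.011 -0.002  0.008]
```

Call:
arm_command(turn=[[0,0,0],[0,0,0],[0,0,0],[0,0,0],[0,0,0],[0,0,0]], translation=[[0.8,0,0.2],[0.8,0,0.2],[0.8,0,0],[0.8,0,0],[0.8,0,0],[0.8,0,0]], hand=[1,1,1,1,1,1])

```text
clock: 38.83
tcp_pos: [0.4884, -0.1085, 0.0797]
ee_rot: [-1.974, 2.024, -0.404]
ft_force: [-2.7, -1.0, 1.8]
width: -0.0001
```

Call:
arm_command(turn=[[0,0,0],[0,0,0],[0,0,0],[0,0,0],[0,0,0],[0,0,0]], translation=[[0.8,0,0],[0.8,0,0],[0.8,0,0],[0.8,0,0],[0.8,0,0],[0.8,0,0]], hand=[1,1,1,1,1,1])

```text
clock: 39.58
tcp_pos: [0.5363, -0.1084, 0.0797]
ee_rot: [-1.974, 2.024, -0.403]
ft_force: [-2.6, -2.2, -0.2]
width: -0.0
```

The stop is sliding at about 2.6 N. Continue more slowly.

Call:
arm_command(turn=[[0,0,0],[0,0,0],[0,0,0],[0,0,0],[0,0,0],[0,0,0],[0,0,0],[0,0,0]], translation=[[0.5,0,0],[0.4,0,0],[0.4,0,0],[0.4,0,0],[0.4,0,0],[0.4,0,0],[0.4,0,0],[0.4,0,0]], hand=[1,1,1,1,1,1,1,1])

```text
clock: 40.58
tcp_pos: [0.5689, -0.1086, 0.0797]
ee_rot: [-1.974, 2.024, -0.404]
ft_force: [-6.7, -4.4, 1.1]
width: 0.0001
```

Call:
arm_command(turn=[[0,0,0],[0,0,0],[0,0,0],[0,0,0]], translation=[[0.4,0,0],[0.3,0,0],[0.3,0,0],[0.3,0,0]], hand=[1,1,1,1])

```text
clock: 41.08
tcp_pos: [0.5811, -0.1088, 0.0796]
ee_rot: [-1.975, 2.024, -0.402]
ft_force: [-12.9, -5.1, 6.8]
width: -0.0005
```

Call:
arm_command(turn=[[0,0,0],[0,0,0],[0,0,0]], translation=[[0.2,0,0],[0.2,0,0],[0,0,0]], hand=[1,1,1])

```text
clock: 41.45
tcp_pos: [0.5853, -0.1089, 0.0797]
ee_rot: [-1.975, 2.024, -0.403]
ft_force: [-10.0, -4.8, 5.2]
width: -0.0001
```

Call:
arm_command(turn=[[0,0,0],[0,0,0],[0,0,0]], translation=[[0.2,0,0],[0.2,0,0],[0,0,0]], hand=[1,1,1])

```text
clock: 41.82
tcp_pos: [0.5872, -0.1089, 0.0794]
ee_rot: [-1.978, 2.025, -0.399]
ft_force: [-30.2, -7.1, 20.4]
width: 0.0005
```

The force jumped to 30 N and motion stopped, so the row is tight. Back off, clear the view and check.

Call:
arm_command(turn=[[0,0,0],[0,0,0],[0,0,0],[0,0,0],[0,0,0],[0,0,0],[0,0,0],[0,0,0],[0,0,0],[0,0,0]], translation=[[-0.4,0,0],[-1,0,0],[-3,0,0],[-4,0,2],[-3,0,6],[0,0,5],[-2,6,0],[-2,6,0],[-2,6,0],[0,6,0]], hand=[1,1,1,1,1,1,1,1,1,1])

```text
clock: 43.08
tcp_pos: [0.4178, 0.1312, 0.2067]
ee_rot: [-1.971, 2.021, -0.407]
ft_force: [1.7, -0.5, -0.4]
width: -0.0001
```

```bash
python3 - <<'E'
from go import *; from fit import draw,rackboxes,box
s=manip.sense(); print(s['clock'],s['tcp_pos'],s['ft_force'])
c=cam('side'); a=cam('top')
im=np.zeros((600,800,3),np.uint8)
def put(m,r,k): h=min(len(m),600-r); w=min(m.shape[1],800-k); im[r:r+h,k:k+w]=m[:h,:w]
R_=lambda c,b,s: cv2.resize(c['pixels'][b[1]:b[3],b[0]:b[2],::-1].astype(np.uint8),None,fx=s,fy=s,interpolation=cv2.INTER_CUBIC)
put(R_(a,(300,120,350,240),4.9),0,0)
put(R_(a,(340,120,450,250),2.2),0,250)
put(R_(c,(235,110,345,220),2.6),0,500)
put(R_(a,(40,60,460,350),1.2),292,250)
cv2.imwrite('pics/fin.png',im)
E
```

```text
a [0.4874 0.4041 0.2622] 0.73
b [0.5275 0.2731 0.3677] 0.18
bent [0.55   0.1358 0.4986] 0.39
rack pts [[ 0.3966 -0.0681  0.04  ]
 [ 0.3971 -0.1499  0.04  ]
 [ 0.6686 -0.1565  0.04  ]]
lip [[ 0.6866 -0.0672  0.056 ]
 [ 0.3999 -0.069   0.056 ]]
c top [[ 0.6776 -0.0773  0.144 ]
 [ 0.6781 -0.1341  0.144 ]
 [ 0.6494 -0.1339  0.144 ]
 [ 0.6489 -0.0772  0.144 ]]
stop top face [[ 0.4875 -0.0713  0.105 ]
 [ 0.4879 -0.1256  0.105 ]
 [ 0.4806 -0.0713  0.105 ]
 [ 0.479  -0.1409  0.105 ]]
tray [[ 0.5733 -0.2742  0.032 ]
 [ 0.5748 -0.4316  0.032 ]
 [ 0.4061 -0.4266  0.032 ]
 [ 0.4012 -0.2692  0.032 ]]
[[ 0.282 -0.959 -0.   ]
 [-0.959 -0.282  0.002]
 [-0.002 -0.    -1.   ]]
43.075 [0.41775044 0.13123988 0.20671565] [ 1.69501936 -0.50978628 -0.39701478]
```

View pics/fin.png

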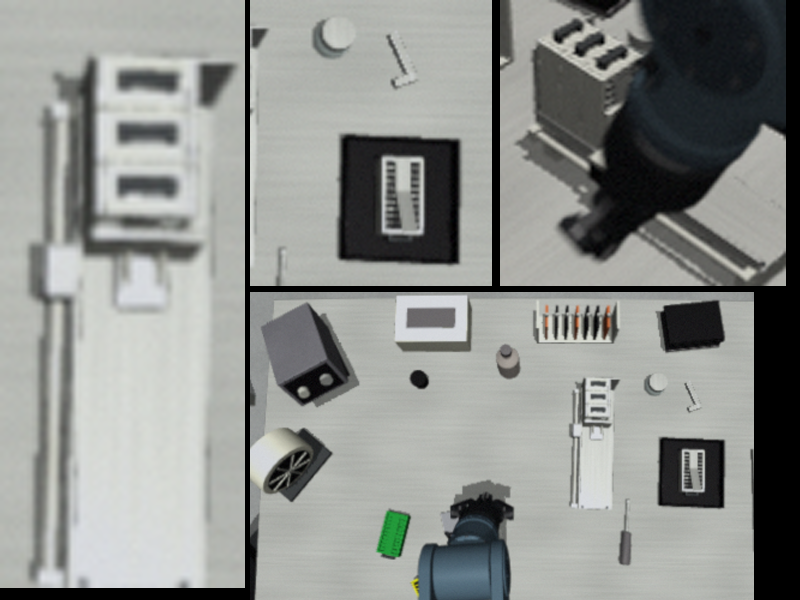

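```bash
python3 - <<'E'
from go import *
a=cam('top')
A=lambda l:np.array([[300+(u+.5)/4.9-.5,120+(v+.5)/4.9-.5] for u,v in l])
print(onz(a,A([(97,58),(197,58),(97,107),(97,161),(97,214),(197,214)]),.144).round(4))
print('stop',onz(a,A([(92,233),(200,233),(92,243),(200,243)]),.105).round(4))
# sharpness: column profile across row for edges
g=a['pixels'].astype(float).mean(2)
for v in (134,143,146,154,157,163): print(v,g[v,314:344].round(0).astype(int))
E
```

```text
[[ 0.6922 -0.0767  0.144 ]
 [ 0.6926 -0.1327  0.144 ]
 [ 0.6641 -0.0766  0.144 ]
 [ 0.6334 -0.0765  0.144 ]
 [ 0.6034 -0.0764  0.144 ]
 [ 0.6038 -0.1319  0.144 ]]
stop [[ 0.6004 -0.0772  0.105 ]
 [ 0.6009 -0.1392  0.105 ]
 [ 0.5946 -0.0772  0.105 ]
 [ 0.5951 -0.1391  0.105 ]]
134 [179 177 161 112  66 115 188 213 215 196 148 129 129 127 122 124 118 129
 149 150 151 154 176 206 212 201 148  73  58  60]
143 [133 115 105  63  63 133 208 212 214 212 211 210 213 208 209 211 210 209
 211 213 213 211 210 202 195 203 194 200 194 186]
146 [106  88 103  63  65 133 211 216 214 183  92  73  75  75  77  78  80  77
  77  75  78  91 158 202 199 207 201 201 194 185]
154 [ 98  86 103  62  65 128 195 192 212 214 212 211 211 212 212 212 214 210
 211 209 211 211 211 198 186 195 182 200 191 181]
157 [ 91  84 109  62  64 133 206 211 213 188  90  73  73  74  75  72  73  76
  72  74  73  98 160 205 205 206 196 199 191 177]
163 [ 97  86  86  60  66 114 161 154 177 177 178 174 176 177 178 180 187 185
 188 182 182 184 191 191 192 196 192 200 183 160]
```

```bash
python3 -c "
from station import manip
print(manip.sense()['clock'], manip.finish_job())"
```

```text
the job is handed in; nothing more can be done
43.225 None
```

I handed the job in at 43.2 s of the 72 s allowed. Cassettes a, b and c stand as one row on the rack, and the bent cassette lies flat in the tray with its strip up. The stop is closed against the row.

- **Standing the row:** I gripped a and b by the cheeks, stood them on the shelf bail-up and pressed each against the lip. c had started 1 to 2 mm off the lip, so I gripped it and slid it over to match.
- **Closing the stop:** It slid with 3 to 13 N, then came to a hard stop at about 30 N when the row met the end plate, so the last push was firmer than needed.
- **Row check (last top view):** The row spans x = 0.603 to 0.6925 m, 89 mm against the nominal 90. Its far end is at the end plate's 0.693 m, and all three back edges agree to under 1 mm.
- **Stop gap:** The stop face measured 0.6005 m against the row's 0.6034 m. That 3 mm difference is about the camera error, so I judged the row closed on the force jump.
- **One misstep:** On my first approach to b the arm fell short near a wrist singularity and the gripper closed in the air above it. The pictures and force readings showed no contact.
- **Not checked:** The arm hid the tweezers, chip box and yellow look-alike in the last picture. It never worked at bench level near them. The other bystanders looked undisturbed.

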